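# Build the rotary switch in the assembly nest, feeling for the key

## Task

Build the switch in the four-cornered nest: set the aluminium housing squarely down on the nest floor with its brass key upwards, lay the white square spacer flat on it, then put the orange disc on top with its boss downwards. The key has been left at an unknown angle, so rest the disc on it and turn it with light pressure, never forcing it, until its slot drops over the key and the disc lies flat on the spacer. Let go of it all, and leave the jar, nut driver and pliers where they are.

Things in the scene. Friction and masses are not known exactly. Their poses are not given: they have to be found in the camera images.
- nest_floor (a point): Centre of the pocket floor of the fixed assembly nest: a blue plate 116 x 116 x 12 mm (its top is the floor) with four steel corner angles, 36 mm tall above the floor, making a 60 x 60 mm pocket. The angles are 6 mm thick and reach 10 mm from each corner, so every side is open over its middle 40 mm for a finger. z up; x, y along the sides.
- housing_mid (a point): Centre (half-way up) of the housing: a loose solid aluminium block 56 x 56 mm, 28 mm tall, about 0.2 kg, standing right way up. x and y along its sides, z up. In the middle of its top a brass key, 6 mm wide, 20 mm long, rounded on top, stands 6 mm above the top face.
- spacer_mid (a point): Centre (half-way up) of the spacer: a loose white plastic square plate 56 x 56 x 14 mm, 0.05 kg, lying flat, with a round 36 mm window that clears the key. x and y along its sides, z up. On the seated housing its top is 42 mm above the nest floor, 6 mm above the tops of the corner angles.
- disc_mid (a point): Centre of the flange (half-way up it, 21 mm above the foot) of the orange plastic top disc, 0.08 kg, loose: a round flange 50 mm across, 16 mm thick, on a boss 30 mm across and 13 mm long, on whose foot it stands. z up. Seated flat on the spacer, this point is 50 mm above the nest floor; with the boss still standing on top of the key, 55 mm.
- jar_mid (a point): Middle of a glass jar with its clip lid shut, 90 mm across and 115 mm tall. Bystander: leave it.
- driver_mid (a point): Middle of a silver steel nut driver lying on the bench, 210 mm long, 26 mm thick. Bystander: leave it.
- pliers_mid (a point): Middle of blue-grip pliers lying on the bench, about 180 mm long, 16 mm tall. Bystander: leave it.
- housing: The housing; origin at the centre of its underside. The key is on a shaft that turns stiffly (0.07 N m) about the housing's z axis; a disc rubbing on it with a few newtons does not turn it. At the start the key's length lies along the housing's x axis turned by an unmeasured angle of up to 0.65 rad either way; it keeps that angle while the housing is carried.
- spacer: The spacer again; origin at the centre of its underside, 7 mm below its centre.
- disc: The disc; origin at the centre of the foot of its boss. A slot 9 mm wide, 7.5 mm deep crosses the foot along the disc's x axis; the white line on top runs the same way. The boss passes loosely (3 mm all round) through the spacer's window. The slot enters when within about 0.1 rad of the key's direction, either way round.
Not all that is in view belongs to the job. Of the things like the disc, leave any that is blue; of the rest the larger one is meant.

How it is judged:
On the way, in this order (a step that is already met when the one before it is completed fails the run):
1. the housing sits squarely on the nest floor, key up, let go, with the spacer and disc not yet on it (z of housing_mid in the frame of nest_floor between 0.0125 and 0.0155 m and horizontal distance between housing_mid and nest_floor below 0.004 m and angle between housing_mid's own z axis and vertical below 0.06 rad and (angle between the x axis of housing_mid and the x axis of nest_floor, either way round below 0.12 rad or angle between the x axis of housing_mid and the y axis of nest_floor, either way round below 0.12 rad) and linear speed of housing below 0.02 m/s and contact force between the fingers and housing below 0.1 N and horizontal distance between each of spacer_mid, disc_mid and nest_floor above 0.06 m), for 0.2 s.
2. the spacer lies flat and square on the housing, let go, with the disc not yet on it (z of housing_mid in the frame of nest_floor between 0.0125 and 0.0155 m and horizontal distance between each of housing_mid, spacer_mid and nest_floor below 0.004 m and angle between each of housing_mid, spacer_mid's own z axis and vertical below 0.06 rad and (angle between the x axis of housing_mid and the x axis of nest_floor, either way round below 0.12 rad or angle between the x axis of housing_mid and the y axis of nest_floor, either way round below 0.12 rad) and z of spacer_mid in the frame of nest_floor between 0.0335 and 0.0367 m and (angle between the x axis of spacer_mid and the x axis of nest_floor, either way round below 0.12 rad or angle between the x axis of spacer_mid and the y axis of nest_floor, either way round below 0.12 rad) and linear speed of spacer below 0.02 m/s and contact force between the fingers and spacer below 0.1 N and horizontal distance between disc_mid and nest_floor above 0.06 m), for 0.2 s.
At the end, for the whole second after the job is handed in: Let go and at rest in the nest: centres of housing 12.5-15.5, spacer 33.5-36.7, disc 48.3-51.6 mm above its floor (the disc is so low only with slot over key); within 4, 4 and 5.5 mm of the pocket centre; upright within 0.06 rad; housing and spacer square to it within 0.12 rad, at any quarter turn (z of housing_mid in the frame of nest_floor between 0.0125 and 0.0155 m and horizontal distance between each of housing_mid, spacer_mid and nest_floor below 0.004 m and angle between each of housing_mid, spacer_mid, disc_mid's own z axis and vertical below 0.06 rad and (angle between the x axis of housing_mid and the x axis of nest_floor, either way round below 0.12 rad or angle between the x axis of housing_mid and the y axis of nest_floor, either way round below 0.12 rad) and z of spacer_mid in the frame of nest_floor between 0.0335 and 0.0367 m and (angle between the x axis of spacer_mid and the x axis of nest_floor, either way round below 0.12 rad or angle between the x axis of spacer_mid and the y axis of nest_floor, either way round below 0.12 rad) and z of disc_mid in the frame of nest_floor between 0.0483 and 0.0516 m and horizontal distance between disc_mid and nest_floor below 0.0055 m and linear speed of each of housing, spacer, disc below 0.02 m/s); the robot touches nothing.
It fails at once if the disc is forced against the housing or its key with more than 50 N (contact force between disc and housing above 50 N).
It fails at once if a bystander is moved by more than 25 mm (distance of any of jar_mid, driver_mid, pliers_mid from where it was at the start of the episode above 0.025 m).
It also fails if it takes over 72 s, if anything falls off the work surface, if the arm or the gripper's body presses on something with over 40 N, if the wrist force passes 120 N, or if a joint passes its speed limit or range.

## Robot

A 7-joint arm with a two-finger parallel gripper is mounted at the origin on the work surface. World frame = base frame: x ahead of the robot, y to its left, z up, the work surface at z = 0. Lengths are in m, angles in rad, forces in N, time in s.
With the tool pointing down it reaches from about 0.4 to 0.85 m from the base axis. Payload 10.4 kg.
Tool frame: the origin (TCP) lies at the very end of the fingers, on their centre line; the grasp point (between the pads) lies r.pinch_z behind it (r.pinch_z is the distance from the TCP to the grasp point, in m); z points along the fingers, x is the direction in which the jaws open and shut, and the axes are right-handed (so a half turn about z gives the same grasp; the last joint's range is limited). The gripper opens to 87 mm and grips with 3 to 60 N. Pads are 19 mm wide; open, the fingers measure 117 mm over their backs; the gripper's body (75 mm by 190 mm) begins 51 mm behind the grasp point.
Start: joints at [-0.023, 0.332, -0.065, 1.46, 0.022, 1.35, -0.088], TCP at [0.625, 0, 0.223] pointing down, gripper open.
Joint ranges: [-2.6, 2.6], [-0.5, 2.12], [-1.47, 1.34], [0.16, 2.42], [-1.27, 4.41], [0.06, 2.06], [-2.6, 2.6]. Speed limits (rad/s): [2.22, 2.22, 2.79, 2.79, 3.14, 3.14, 3.14].

## Interface

Orientations are given as a unit quaternion [x, y, z, w].
In Python, from bench import r gives the robot as it stands.
- The arm moves only by the tool carry_out, never from a script. Its argument "increments" is text: rows parted by semicolons, each of 7 numbers parted by spaces: the turn, a rotation vector about the tool's x, y, z in degrees, then the shift along the tool's x, y, z in m, then the finger opening in m, from 0 to 0.087. A call has exactly 5 rows; each row is the pose to reach, as a shift and turn from the pose measured when the call began, along the tool's axes at that moment; what a row does not reach only later rows make up. A row lasts 1/8 s, in which the tool goes at most 62.5 mm and 10.7 degrees, less where a joint would pass 70% of its speed; a pose out of reach is approached as far as the arm can. A call with a gripper value outside its range is refused whole. The fingers move at their own pace and stop on an object; "squeeze" is the grip in N (left out, the last holds). Time passes only in rows, so rows that repeat a pose let the fingers close, or fill a call up. It gives the time, the measured TCP pose, the force and the opening at its end, in the units of the state.
- r.read_state(): the state, without advancing time (a new reading comes with each control period).
- r.camera(name): name is "scene" or "side" or "wrist"; returns (picture, depth): 420x560x3 uint8, blue, green, red; 420x560 float32, m along the optical axis (not along the pixel's ray), 0 where there is no reading.
- r.camera_model(name): a dict with "K" (3x3 intrinsics, pixels), "extrinsics" (4x4, takes a point from camera to world coordinates). Camera axes: x right, y down, z forward; pixel columns grow to the right and rows downward; lengths in m; the calibration is good to about 2 mm. The wrist camera is an equidistant fisheye: a pixel r from the principal point sees the ray r / f radians off the axis. A picture is of the moment at which its call begins: read the wrist's pose just before it. camera_model takes no time and is no camera call; for the wrist camera it gives the pose at the moment of the call.
- r.close_job(): hands the job in, once; it reports no verdict.
The state is a dict: "time": time; "joint_positions": joint angles; "joint_vel": joint speeds; "joint_torque": joint torques, N m; "ee_pos": TCP position; "eef_rot": TCP orientation; "ft_force": force on the tool from outside, world axes, zero at the start; "torque": the same for the moment, N m; "width": finger opening in m.
Only numpy, scipy, OpenCV 4.12 (cv2) and the standard library are available. Lean on these libraries where they do the work, as an engineer would, in place of code of your own. Each camera call takes 0.05 s, during which the arm holds its last target.

## Working session

There is one attempt and no reset: what is moved stays moved. The work goes in short steps, Python scripts to look and compute and a tool call to move; the robot and the scene stay as the last step left them, time stands still between calls to the robot, and variables do not carry over. Pictures are saved under pics/ and viewed, and the job is handed in when it is done.

Besides the shell and the picture viewer there is one more tool, called after "Request:" in YAML: its name, and indented under it one key for each argument. carry_out: Moves the arm, as the interface text tells. Its arguments: {"type":"object","properties":{"increments":{"type":"string"},"squeeze":{"type":"number"}},"required":["increments"]}

```bash
ls; mkdir -p pics; python3 - <<'E'
from bench import r
import cv2, numpy as np
s=r.read_state(); print(s, r.pinch_z)
for n in ["scene","side","wrist"]:
    m=r.camera_model(n); print(n,np.round(m["K"],2).tolist(),np.round(m["extrinsics"],4).tolist())
    p,d=r.camera(n); cv2.imwrite(f"pics/{n}0.png",p); np.save(f"pics/{n}0.npy",d)
E
```

```text
pics
{'time': 0.0, 'joint_positions': array([-0.02258022,  0.33285342, -0.06469262,  1.46094821,  0.0215989 ,
        1.34989178, -0.08850779]), 'joint_vel': array([ 0.00057572,  0.00190011,  0.00021495,  0.00012386,  0.00101485,
       -0.00072116,  0.0002146 ]), 'joint_torque': array([-1.20520472e-04, -6.23245955e+01,  2.44190963e-02, -3.89891267e+01,
       -6.13984605e-02,  3.97891912e-02,  1.87085252e-04]), 'ee_pos': array([ 6.24612052e-01, -2.24187755e-05,  2.21762150e-01]), 'eef_rot': array([ 9.99999753e-01, -6.83108223e-06, -7.01881833e-04,  3.35257950e-05]), 'ft_force': array([-0.71271706, -0.15673133, -0.08895602]), 'torque': array([-0.01875699,  0.01669277, -0.02017961]), 'width': 0.08719206487549674} 0.0187
scene [[533.05, 0.0, 282.73], [0.0, 533.05, 215.76], [0.0, 0.0, 1.0]] [[-0.57, 0.6792, -0.4623, 1.2949], [0.8215, 0.4803, -0.3072, 0.3859], [0.0134, -0.5549, -0.8318, 1.3622], [0.0, 0.0, 0.0, 1.0]]
side [[538.12, 0.0, 276.5], [0.0, 538.12, 207.03], [0.0, 0.0, 1.0]] [[0.9558, -0.2153, 0.2004, 0.3602], [-0.2938, -0.6664, 0.6853, -0.918], [-0.014, -0.7139, -0.7001, 0.9301], [0.0, 0.0, 0.0, 1.0]]
wrist [[325.19, 0.0, 278.18], [0.0, 325.19, 206.17], [0.0, 0.0, 1.0]] [[1.0, 0.0009, -0.001, 0.6247], [0.0006, -0.9705, -0.2411, 0.0645], [-0.0012, 0.2411, -0.9705, 0.3832], [0.0, 0.0, 0.0, 1.0]]
```

View pics/scene0.png

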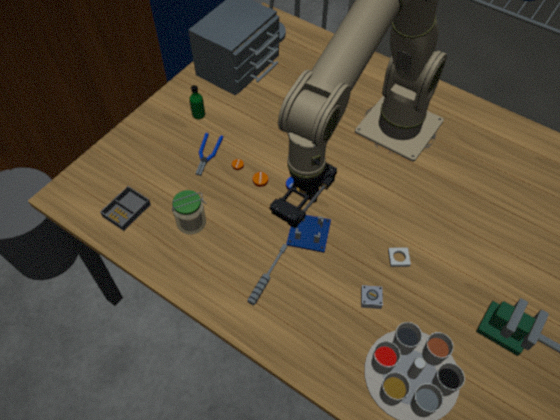

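View pics/side0.png

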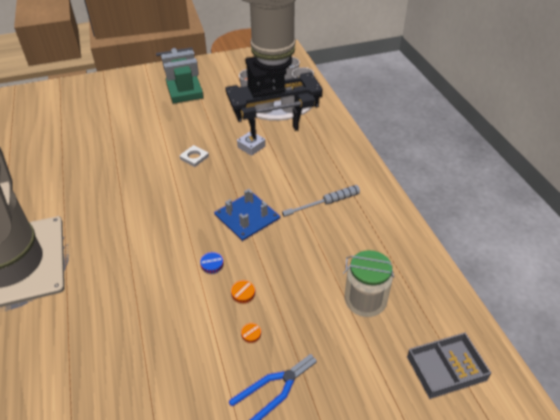

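View pics/wrist0.png

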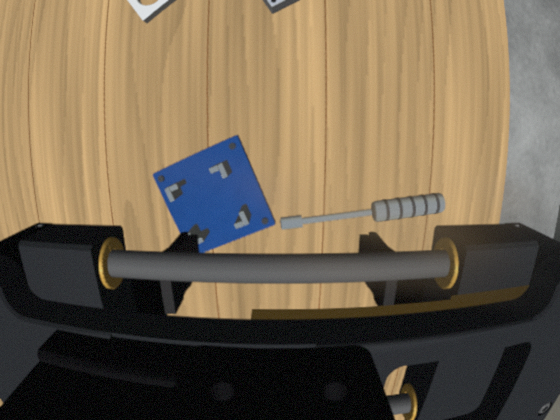

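The scene picture shows the nest (310,232), housing (372,296), spacer (399,257), a larger orange disc (261,179), a smaller orange one (238,163) and a blue one (291,184). In the side view the nest is at (247,215), housing (251,143), spacer (194,155), larger orange (243,291), smaller (251,332) and blue (212,262). I'll enlarge these.

```bash
cat > h.py <<'E'
from bench import r
import cv2, numpy as np
from scipy.spatial.transform import Rotation as R
def ray(n,u,v,m=None):
    m=m or r.camera_model(n);K=np.array(m["K"]);E=np.array(m["extrinsics"])
    a=np.array([(u-K[0,2])/K[0,0],(v-K[1,2])/K[1,1]])
    if n=="wrist":
        t=np.hypot(*a); d=np.r_[a/max(t,1e-9)*np.sin(t),np.cos(t)]
    else: d=np.r_[a,1.]; 
    d=E[:3,:3]@d; return E[:3,3],d/np.linalg.norm(d)
def onz(n,u,v,z,m=None):
    o,d=ray(n,u,v,m); return o+d*(z-o[2])/d[2]
def tri(*rs):
    A=0;b=0
    for o,d in rs:
        P=np.eye(3)-np.outer(d,d); A=A+P;b=b+P@o
    x=np.linalg.solve(A,b); return x,[np.linalg.norm((np.eye(3)-np.outer(d,d))@(x-o)) for o,d in rs]
def crop(src,u,v,w,h,s,out):
    p=cv2.imread(src) if isinstance(src,str) else src
    c=p[v:v+h,u:u+w]; cv2.imwrite(out,cv2.resize(c,None,fx=s,fy=s,interpolation=cv2.INTER_CUBIC))
E
python3 - <<'E'
from h import *
a=cv2.imread("pics/scene0.png");b=cv2.imread("pics/side0.png")
f=lambda p,u,v,w,h,s:cv2.resize(p[v:v+h,u:u+w],(w*s,h*s),interpolation=cv2.INTER_CUBIC)
cv2.imwrite("pics/c1.png",f(a,280,200,135,110,5))
cv2.imwrite("pics/c2.png",f(b,170,120,120,120,5))
cv2.imwrite("pics/c3.png",np.vstack([f(a,220,140,100,60,6),f(b,190,240,100,40,6)]))
cv2.imwrite("pics/c4.png",f(b,190,240,100,100,6))
for n,u,v in [("scene",310,232),("scene",372,296),("scene",399,257),("scene",261,179),("scene",238,163),("scene",291,184),("side",247,215),("side",251,143),("side",194,155),("side",243,291),("side",251,332),("side",212,262)]:
    d=np.load(f"pics/{n}0.npy"); print(n,u,v,d[v,u],np.round(onz(n,u,v,0.02),3))
E
```

```text
scene 310 232 1.5939846 [ 0.55  -0.011  0.02 ]
scene 372 296 1.4643458 [0.625 0.243 0.02 ]
scene 399 257 1.5647349 [0.473 0.246 0.02 ]
scene 261 179 1.6869112 [ 0.473 -0.246  0.02 ]
scene 238 163 1.7237688 [ 0.464 -0.345  0.02 ]
scene 291 184 1.6742783 [ 0.435 -0.157  0.02 ]
side 247 215 1.2430223 [ 0.546 -0.032  0.02 ]
side 251 143 1.4631897 [0.628 0.235 0.02 ]
side 194 155 1.4846739 [0.468 0.232 0.02 ]
side 243 291 1.113545 [ 0.481 -0.245  0.02 ]
side 251 332 1.0480256 [ 0.471 -0.345  0.02 ]
side 212 262 1.1718748 [ 0.436 -0.148  0.02 ]
```

View pics/c1.png

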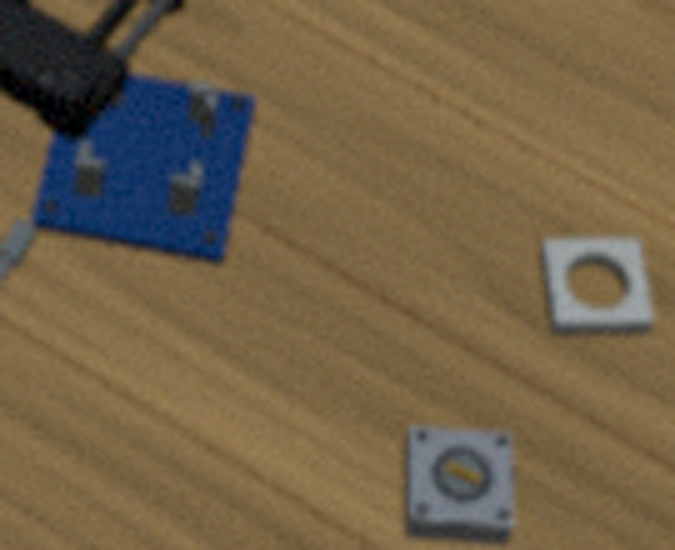

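View pics/c2.png

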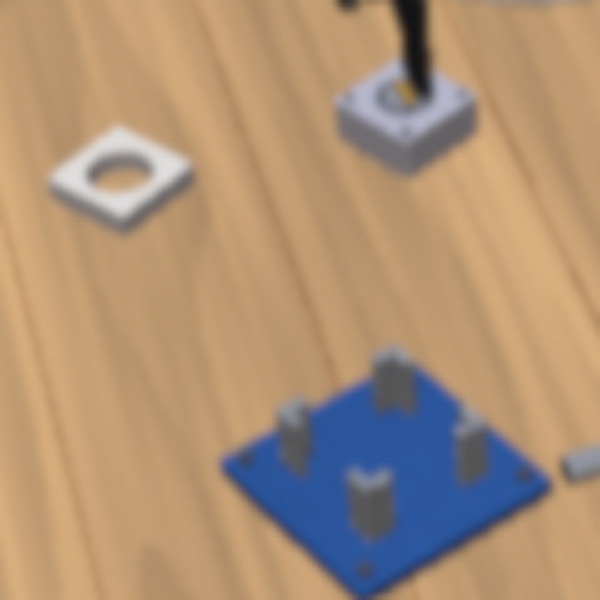

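View pics/c4.png

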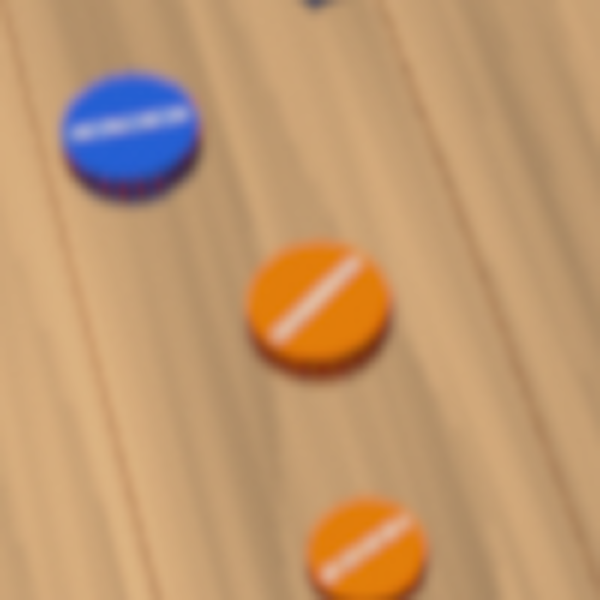

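View pics/c3.png

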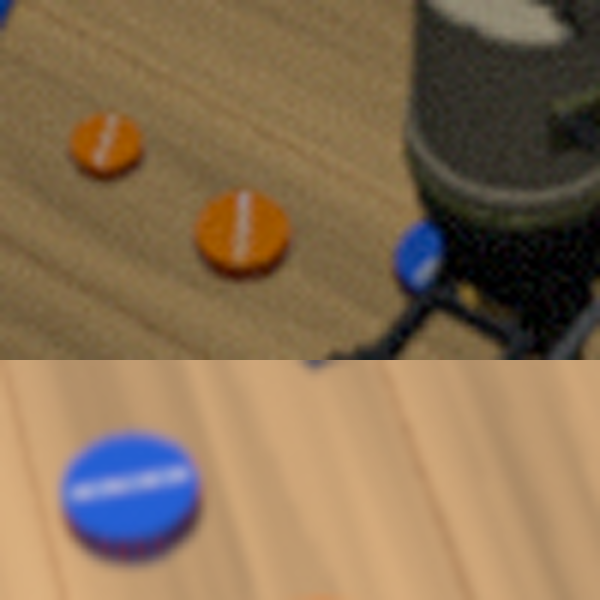

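```bash
python3 - <<'E'
from h import *
c1=lambda x,y:((x+.5)/5-.5+280,(y+.5)/5-.5+200)
c2=lambda x,y:((x+.5)/5-.5+170,(y+.5)/5-.5+120)
c3=lambda x,y:((x+.5)/6-.5+220,(y+.5)/6-.5+140)
c4=lambda x,y:((x+.5)/6-.5+190,(y+.5)/6-.5+240)
for n,a,b in [("housing",c1(462,475),c2(406,99)),("spacer",c1(598,281),c2(120.5,173)),("disc",c3(243,229),c4(319,302)),("small",c3(107,142),c4(367,548)),("nestR",c1(254,97),c2(412,368)),("nestA",c1(222,260),c2(550,487)),("nestB",c1(35,225),c2(362,597))]:
    x,e=tri(ray("scene",*a),ray("side",*b)); print(n,np.round(x,4),np.round(e,4))
def ang(n,pts,z):
    P=np.array([onz(n,*p,z) for p in pts]); print(n,np.round(P[:,:2],4).tolist(),P[:,:2].mean(0))
    for i in range(len(P)):
        d=P[(i+1)%len(P)]-P[i]; print("  len %.3f ang %.1f"%(np.hypot(*d[:2]),np.degrees(np.arctan2(d[1],d[0]))%90))
ang("scene",[c1(*p) for p in [(411,427),(513,430),(514,523),(409,522)]],.028)
ang("side",[c2(*p) for p in [(406,58),(475,100),(407,138),(337,98)]],.028)
ang("scene",[c1(*p) for p in [(544,238),(643,238),(652,321),(552,325)]],.014)
ang("side",[c2(*p) for p in [(119,126),(193,168),(122,220),(48,177)]],.014)
ang("side",[c2(*p) for p in [(225,465),(362,600),(550,487),(412,368)]],.012)
E
```

```text
housing [0.6277 0.241  0.0289] [0.0017 0.0017]
spacer [0.4675 0.2435 0.0151] [0.0017 0.0017]
disc [ 0.4783 -0.2476  0.0291] [0.0017 0.0017]
small [ 0.4694 -0.3444  0.0239] [0.0013 0.0013]
nestR [0.5408 0.0145 0.071 ] [0.0342 0.0342]
nestA [ 0.5992  0.0246 -0.0313] [0.0468 0.0468]
nestB [ 0.5546 -0.0555 -0.0583] [0.0326 0.0326]
scene [[0.6164, 0.204], [0.5853, 0.2514], [0.6342, 0.2789], [0.6666, 0.2318]] [0.6256297  0.24152135]
  len 0.057 ang 33.3
  len 0.056 ang 29.4
  len 0.057 ang 34.5
  len 0.057 ang 29.0
side [[0.639, 0.2769], [0.665, 0.2279], [0.6207, 0.207], [0.5933, 0.2532]] [0.62948421 0.24123911]
  len 0.055 ang 27.9
  len 0.049 ang 25.2
  len 0.054 ang 30.6
  len 0.051 ang 27.3
scene [[0.4576, 0.2044], [0.4239, 0.2521], [0.4705, 0.2819], [0.5061, 0.236]] [0.46454336 0.24360204]
  len 0.058 ang 35.2
  len 0.055 ang 32.6
  len 0.058 ang 37.7
  len 0.058 ang 33.0
side [[0.4759, 0.2844], [0.5072, 0.2352], [0.4621, 0.2037], [0.4307, 0.2521]] [0.46897902 0.24385133]
  len 0.058 ang 32.6
  len 0.055 ang 34.9
  len 0.058 ang 33.0
  len 0.055 ang 35.6
side [[0.4749, 0.0083], [0.5161, -0.0972], [0.62, -0.0542], [0.5791, 0.0468]] [ 0.54755011 -0.02407378]
  len 0.113 ang 21.3
  len 0.112 ang 22.5
  len 0.109 ang 22.1
  len 0.111 ang 20.3
```

```bash
python3 - <<'E'
from h import *
crop("pics/wrist0.png",140,120,150,140,5,"pics/c5.png")
E
```

```text
(no output)
```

View pics/c5.png

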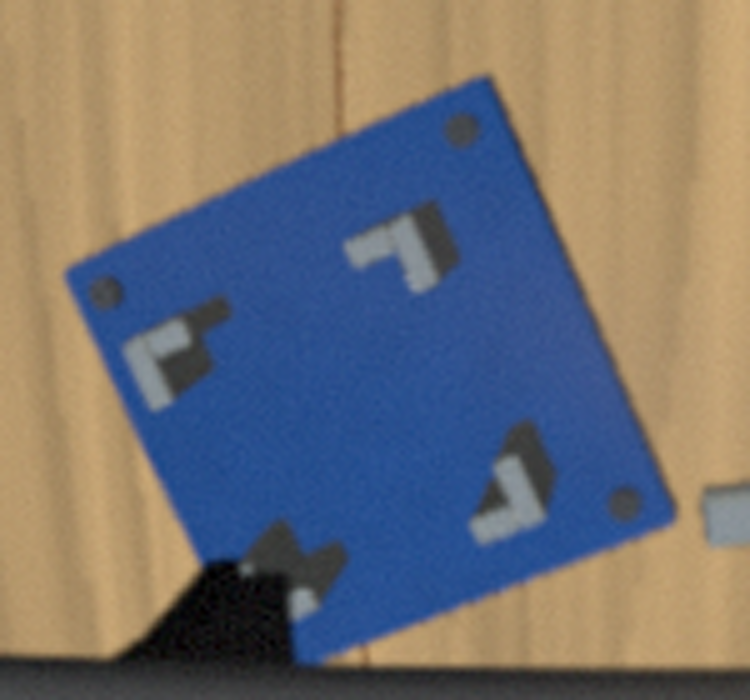

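Request:
carry_out:
  increments: "0 0 -10 0 -0.04 0 0.087; 0 0 -20 0 -0.08 0 0.087; 0 0 -30 0 -0.12 0 0.087; 0 0 -30 0 -0.15 0 0.087; 0 0 -30 0 -0.15 0 0.087"
  squeeze: 25

```text
time: 0.78
ee_pos: [0.6239, 0.1533, 0.2214]
eef_rot: [0.965, 0.261, -0.001, -0.001]
ft_force: [-1.0, -1.0, -1.1]
width: 0.0873
```

```bash
python3 - <<'E'
from h import *
p,d=r.camera("wrist"); cv2.imwrite("pics/w1.png",p); np.save("pics/w1.npy",d); m=r.camera_model("wrist"); print(np.round(m["extrinsics"],4).tolist())
m0={"K":m["K"],"extrinsics":np.array([[1.0, 0.0009, -0.001, 0.6247], [0.0006, -0.9705, -0.2411, 0.0645], [-0.0012, 0.2411, -0.9705, 0.3832], [0.0, 0.0, 0.0, 1.0]])}
c5=lambda x,y:((x+.5)/5-.5+140,(y+.5)/5-.5+120)
P=np.array([onz("wrist",*c5(*q),.012,m0)[:2] for q in [(66,272),(488,77),(675,515)]]); print(P, (P[0]+P[2])/2, [np.hypot(*(P[i+1]-P[i])) for i in (0,1)],[np.degrees(np.arctan2(*(P[i+1]-P[i])[::-1])) for i in (0,1)])
# angle tops outer corners, z=.048
P=np.array([onz("wrist",*c5(*q),.048,m0)[:2] for q in [(124,345),(407+30,203),(547,520)]]); print(P)
P=np.array([onz("wrist",*c5(*q),.048,m0)[:2] for q in [(158,411),(125,345),(181,320)]]); print(P)
E
```

```text
[[0.8648, 0.4877, 0.1192, 0.5917], [0.5021, -0.8393, -0.2086, 0.2066], [-0.0017, 0.2403, -0.9707, 0.3829], [0.0, 0.0, 0.0, 1.0]]
[[ 0.47236897  0.01230918]
 [ 0.57759364  0.05574849]
 [ 0.62005702 -0.04790565]] [ 0.54621299 -0.01779823] [np.float64(0.11383850926392518), np.float64(0.11201481437859252)] [np.float64(22.432026957694983), np.float64(-67.72285251591383)]
[[ 0.49986264  0.00091926]
 [ 0.571024    0.03050219]
 [ 0.59283162 -0.03820953]]
[[ 0.5067876  -0.01393215]
 [ 0.5001002   0.00091649]
 [ 0.51359797  0.00628002]]
```

View pics/w1.png

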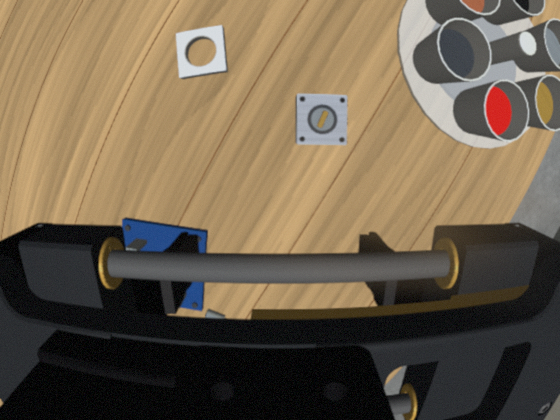

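```bash
python3 - <<'E'
from h import *
crop("pics/w1.png",285,82,76,76,8,"pics/c6.png")
crop("pics/w1.png",165,15,76,76,8,"pics/c7.png")
E
```

```text
(no output)
```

View pics/c6.png

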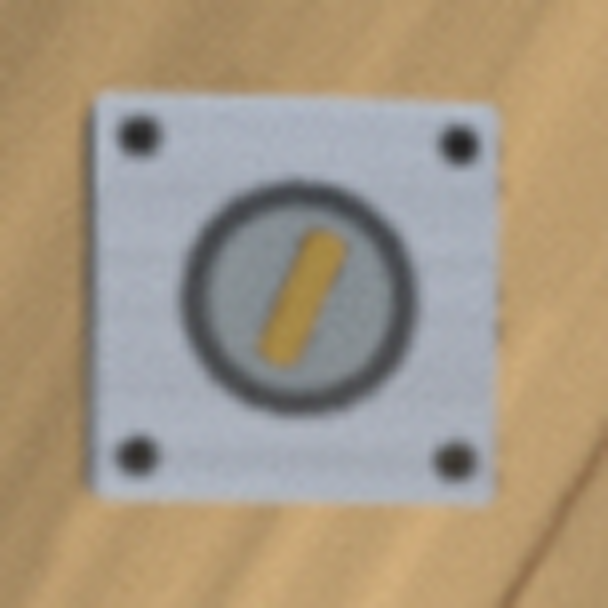

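View pics/c7.png

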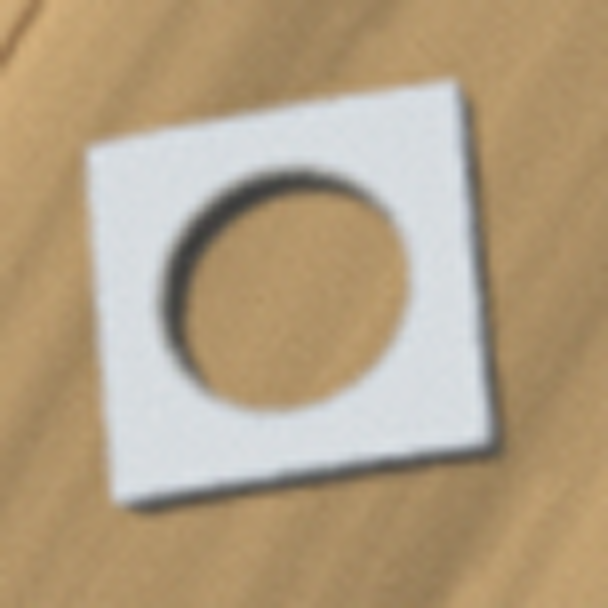

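```bash
cat > mm.py <<'E'
from h import *
def sq(P):
    P=np.array(P)[:,:2]; c=P.mean(0); 
    L=[np.hypot(*(P[(i+1)%4]-P[i])) for i in range(4)]; A=[np.degrees(np.arctan2(*(P[(i+1)%4]-P[i])[::-1])) for i in range(4)]
    print("c",np.round(c,4),"L",np.round(L,4),"A",np.round(A,1)); return c
E
python3 - <<'E'
from mm import *
m=r.camera_model("wrist")
f=lambda u,v:lambda x,y:((x+.5)/8-.5+u,(y+.5)/8-.5+v)
c6=f(285,82);c7=f(165,15)
print("H corners");sq([onz("wrist",*c6(*q),.028,m) for q in [(97,92),(496,105),(494,500),(97,500)]])
print("H holes");sq([onz("wrist",*c6(*q),.028,m) for q in [(139,136),(460,146),(456,461),(138,456)]])
a=onz("wrist",*c6(323,238),.034,m);b=onz("wrist",*c6(280,362),.034,m);print("key",(a+b)/2,np.hypot(*(a-b)[:2]),np.degrees(np.arctan2(*(a-b)[1::-1])))
print("S");sq([onz("wrist",*c7(*q),.014,m) for q in [(87,148),(458,80),(494,446),(116,504)]])
# two-view height
import itertools
c1=lambda x,y:((x+.5)/5-.5+280,(y+.5)/5-.5+200)
print(tri(ray("wrist",*c6(298,299),m),ray("scene",*c1(462,475))))
print(tri(ray("wrist",*c7(288,295),m),ray("scene",*c1(598,281))))
E
```

```text
H corners
c [0.6272 0.2387] L [0.0547 0.0548 0.0549 0.0559] A [  30.   -59.4 -148.9  120.3]
H holes
c [0.6274 0.2386] L [0.044  0.0436 0.0439 0.0438] A [  30.   -59.9 -149.7  120.2]
key [0.62711158 0.23804798 0.034     ] 0.017803143010040916 101.60956057566042
S
c [0.4677 0.241 ] L [0.0559 0.0565 0.0561 0.0558] A [  36.   -53.8 -144.6  126. ]
(array([0.62660705, 0.24005401, 0.02889771]), [np.float64(0.0017774349856571157), np.float64(0.0017774349856571096)])
(array([0.46743856, 0.24232535, 0.01519562]), [np.float64(0.0023816898798196245), np.float64(0.0023816898798196227)])
```

Request:
carry_out:
  increments: "0 0 0 0.023 -0.036 0.05 0.087; 0 0 0 0.0463 -0.0722 0.1 0.087; 0 0 0 0.0463 -0.0722 0.16 0.087; 0 0 0 0.0463 -0.0722 0.2 0.087; 0 0 0 0.0463 -0.0722 0.216 0.087"

```text
time: 1.45
ee_pos: [0.6266, 0.2343, 0.0025]
eef_rot: [0.966, 0.259, -0.003, 0.001]
ft_force: [0.1, -0.5, -0.1]
width: 0.0875
```

```bash
python3 - <<'E'
from h import *
p,d=r.camera("side"); crop(p,200,40,140,120,5,"pics/s2.png")
p,d=r.camera("wrist"); cv2.imwrite("pics/w2.png",p); s=r.read_state(); print(s["ee_pos"],s["ft_force"],s["width"])
E
```

```text
[0.62752967 0.2350981  0.00443684] [ 0.0532505  -0.56558084  0.3415917 ] 0.08697095326252113
```

View pics/s2.png

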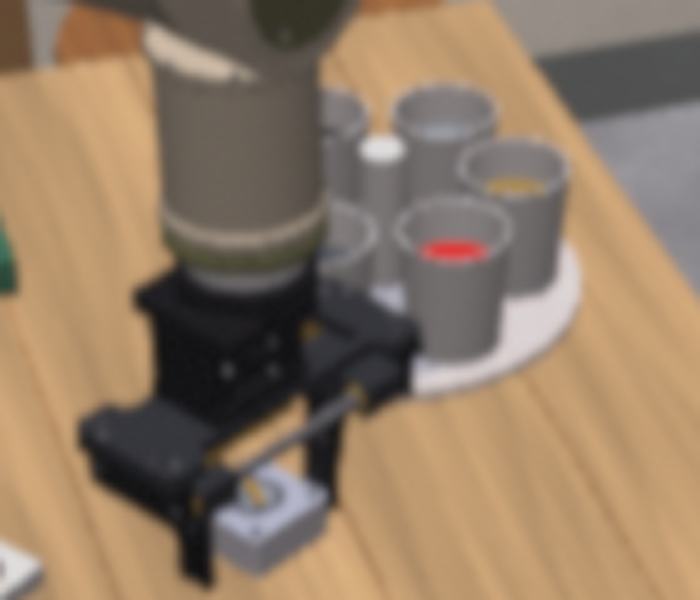

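View pics/w2.png

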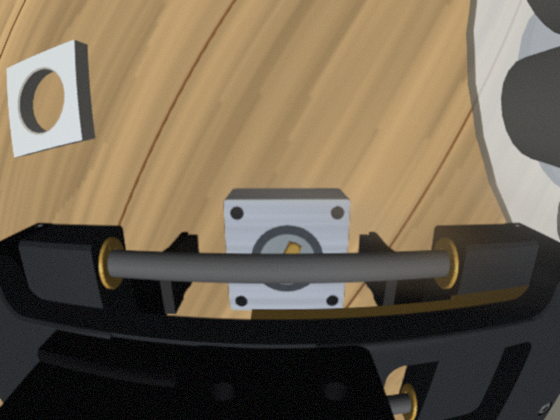

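```bash
cat >> mm.py <<'E'
def tool():
    s=r.read_state(); Rm=R.from_quat(s["eef_rot"]).as_matrix(); return s["ee_pos"],Rm
def rel(p):
    o,Rm=tool(); return Rm.T@(np.asarray(p)-o)
E
python3 - <<'E'
from mm import *
m=r.camera_model("wrist")
c=sq([onz("wrist",*q,.028,m) for q in [(237,213),(338,212),(332,300),(242,301)]])
print(tool()[0],rel([*c,.005]), R.from_matrix(tool()[1]).as_rotvec(True))
E
```

```text
c [0.6282 0.2416] L [0.0447 0.0447 0.044  0.0446] A [  30.7  -60.2 -149.4  120.7]
[0.62752967 0.2350981  0.00443684] [ 0.00377123 -0.00527327 -0.00057503] [173.82943685  46.61988833  -0.35535773]
```

Request:
carry_out:
  increments: "0 0 0 0.003 -0.0047 0 0.087; 0 0 0 0.003 -0.0047 0 0.05; 0 0 0 0.003 -0.0047 0 0.05; 0 0 0 0.003 -0.0047 0 0.05; 0 0 0 0.003 -0.0047 0 0.05"
  squeeze: 25

```text
time: 2.17
ee_pos: [0.6279, 0.2406, 0.0046]
eef_rot: [0.966, 0.259, -0.002, 0.0]
ft_force: [0.5, -0.7, 3.2]
width: 0.0556
```

```bash
python3 - <<'E'
from mm import *
p,d=r.camera("wrist"); cv2.imwrite("pics/w3.png",p);m=r.camera_model("wrist"); print(tool()[0],r.read_state()["width"])
crop(p,180,160,200,170,4,"pics/w3c.png")
E
```

```text
[0.62786313 0.24064557 0.00461069] 0.05568910695508758
```

View pics/w3c.png

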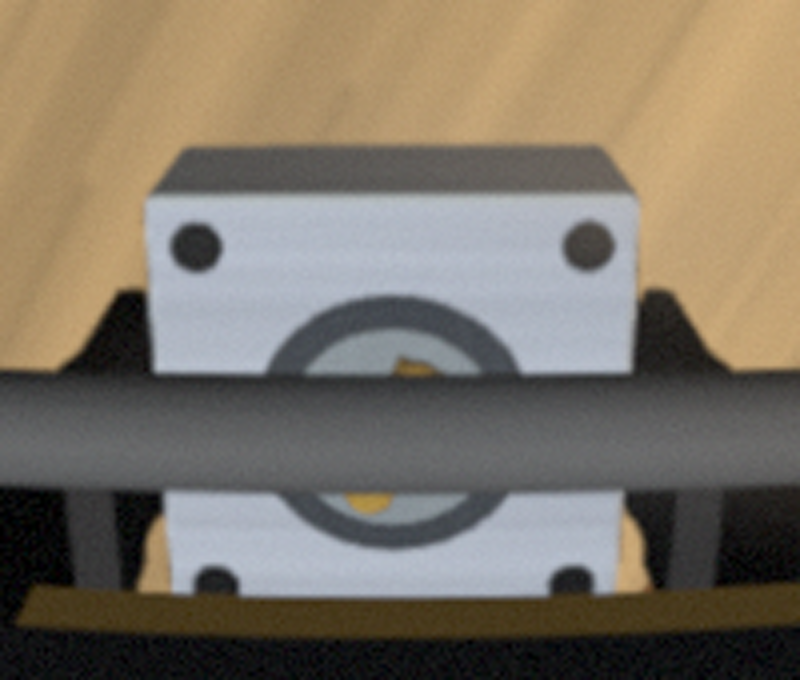

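```bash
python3 - <<'E'
from mm import *
m=r.camera_model("wrist")
f=lambda x,y:((x+.5)/4-.5+180,(y+.5)/4-.5+160)
c=sq([onz("wrist",*f(*q),.028,m) for q in [(195,247),(588,246),(572,585),(215,585)]])
print(rel([*c,.0]), R.from_matrix(tool()[1]).as_euler('xyz',degrees=True))
E
```

```text
c [0.6265 0.2417] L [0.0438 0.0438 0.044  0.0437] A [  30.3  -59.5 -149.8  120.2]
[-0.00068529 -0.00157724  0.00461408] [-179.9702179     0.21270595   30.02419498]
```

Request:
carry_out:
  increments: "0 0 0 0 0 -0.06 0.05; 0 0 0 0 0 -0.12 0.05; 0 0 8 -0.065 0.12 -0.14 0.05; 0 0 8 -0.12 0.13 -0.15 0.05; 0 0 8 -0.12 0.13 -0.15 0.05"

```text
time: 2.85
ee_pos: [0.5885, 0.0658, 0.1548]
eef_rot: [0.982, 0.191, -0.002, 0.001]
ft_force: [1.0, -0.7, -2.1]
width: 0.0558
```

```bash
python3 - <<'E'
from mm import *
p,d=r.camera("wrist"); cv2.imwrite("pics/w4.png",p);m=r.camera_model("wrist"); print(tool()[0],r.read_state()["width"]); np.save("pics/E4.npy",m["extrinsics"])
E
```

```text
[0.58759416 0.05685113 0.15630768] 0.056009406984416595
```

View pics/w4.png

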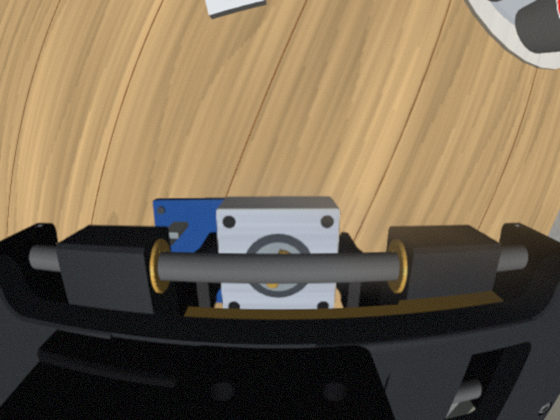

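Request:
carry_out:
  increments: "0 0 0 -0.026 0.053 0 0.05; 0 0 0 -0.052 0.106 0 0.05; 0 0 0 -0.078 0.159 0 0.05; 0 0 0 -0.078 0.159 0 0.05; 0 0 0 -0.078 0.159 0 0.05"

```text
time: 3.52
ee_pos: [0.5731, -0.1193, 0.1571]
eef_rot: [0.982, 0.186, -0.003, 0.002]
ft_force: [0.3, 1.1, -1.8]
width: 0.0558
```

```bash
python3 - <<'E'
from mm import *
p,d=r.camera("wrist"); cv2.imwrite("pics/w5.png",p);m=r.camera_model("wrist"); print(tool()[0],R.from_matrix(tool()[1]).as_euler('xyz',degrees=True)); np.save("pics/E5.npy",m["extrinsics"])
E
```

```text
[ 0.57334943 -0.11822287  0.15713591] [179.80087402   0.35795121  21.59265366]
```

View pics/w5.png

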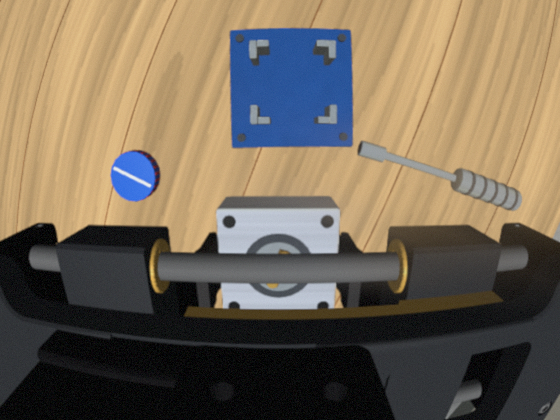

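```bash
python3 - <<'E'
from h import *
crop("pics/w5.png",222,20,140,135,5,"pics/c8.png")
E
```

```text
(no output)
```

View pics/c8.png

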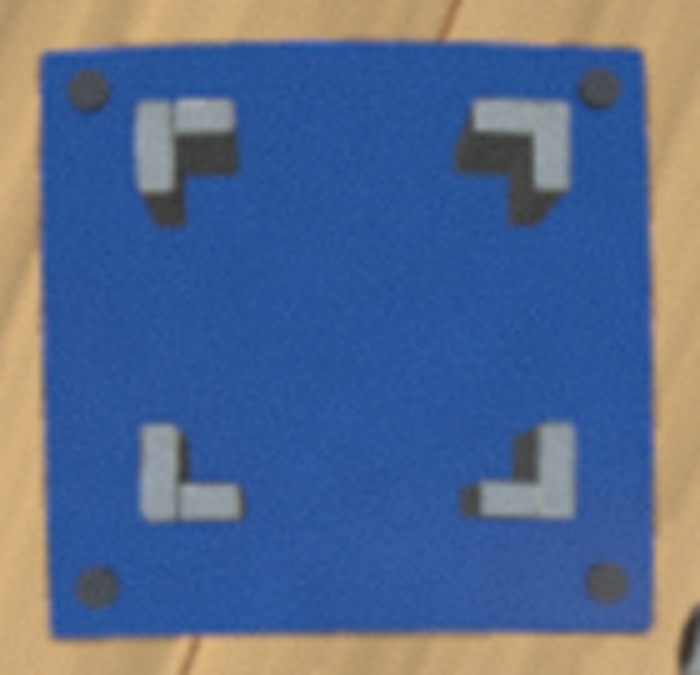

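```bash
python3 - <<'E'
from mm import *
m={"K":r.camera_model("wrist")["K"],"extrinsics":np.load("pics/E5.npy")}
f=lambda x,y:((x+.5)/5-.5+222,(y+.5)/5-.5+20)
for P,z in [([(136,101),(570,99),(576,518),(142,522)],.048),([(175,133),(532,131),(538,483),(180,484)],.048),([(42,52),(642,48),(653,631),(52,637)],.012),([(88,91),(600,90),(606,583),(97,588)],.012)]:
    c=sq([onz("wrist",*f(*q),z,m) for q in P]); print(rel([*c,z]))
# holes on held housing top: z = tcp+.0234
s=tool(); zt=s[0][2]+.0234
crop("pics/w5.png",180,180,200,140,4,"pics/w5c.png")
E
```

```text
c [ 0.5455 -0.0179] L [0.0721 0.0721 0.0719 0.072 ] A [  22.7  -67.7 -157.4  112.5]
[ 0.01168621 -0.10388589  0.10870464]
c [ 0.5455 -0.018 ] L [0.0591 0.0603 0.0591 0.0598] A [  22.7  -67.5 -157.7  112.5]
[ 0.01164894 -0.10387623  0.10870491]
c [ 0.5454 -0.0179] L [0.1139 0.1143 0.1142 0.1139] A [  22.7  -67.3 -157.5  112.6]
[ 0.01188203 -0.10405127  0.14470376]
c [ 0.5454 -0.0178] L [0.0966 0.0961 0.0961 0.0963] A [  22.4  -67.7 -157.4  112.6]
[ 0.01183903 -0.10412555  0.14470378]
```

View pics/w5c.png

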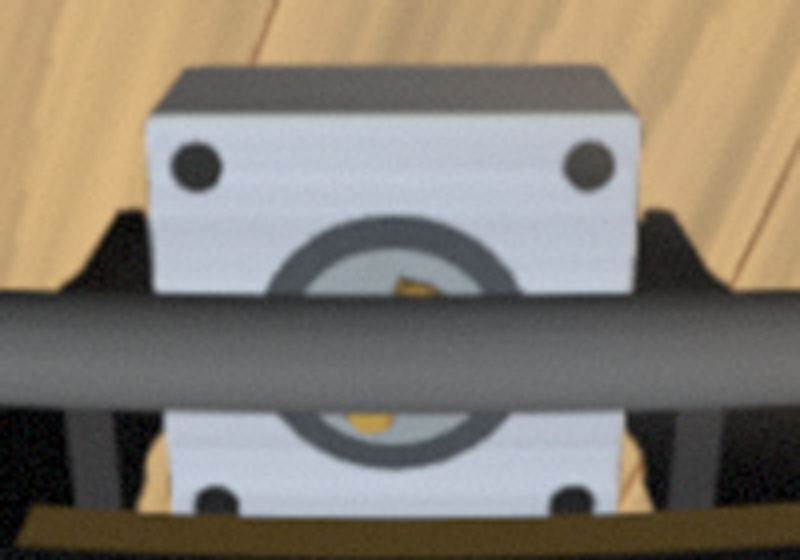

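Request:
carry_out:
  increments: "0 0 -1 0.005 -0.04 0 0.05; 0 0 -1 0.0127 -0.08 0.02 0.05; 0 0 -1 0.0127 -0.104 0.06 0.05; 0 0 -1 0.0127 -0.104 0.092 0.05; 0 0 -1 0.0127 -0.104 0.092 0.05"

```text
time: 4.2
ee_pos: [0.5445, -0.0156, 0.0626]
eef_rot: [0.98, 0.197, -0.005, 0.002]
ft_force: [-0.0, 0.1, -2.8]
width: 0.0559
```

```bash
python3 - <<'E'
from mm import *
p,d=r.camera("wrist"); p,d=r.camera("wrist");cv2.imwrite("pics/w6.png",p);m=r.camera_model("wrist"); print(tool()[0],R.from_matrix(tool()[1]).as_euler('xyz',degrees=True)); np.save("pics/E6.npy",m["extrinsics"])
crop(p,170,150,220,170,3.6,"pics/w6c.png")
p,d=r.camera("side");crop(p,170,90,160,160,4,"pics/s6.png")
E
```

```text
[ 0.54703189 -0.01664617  0.06569138] [179.7989228    0.3195318   22.65446974]
```

View pics/w6c.png

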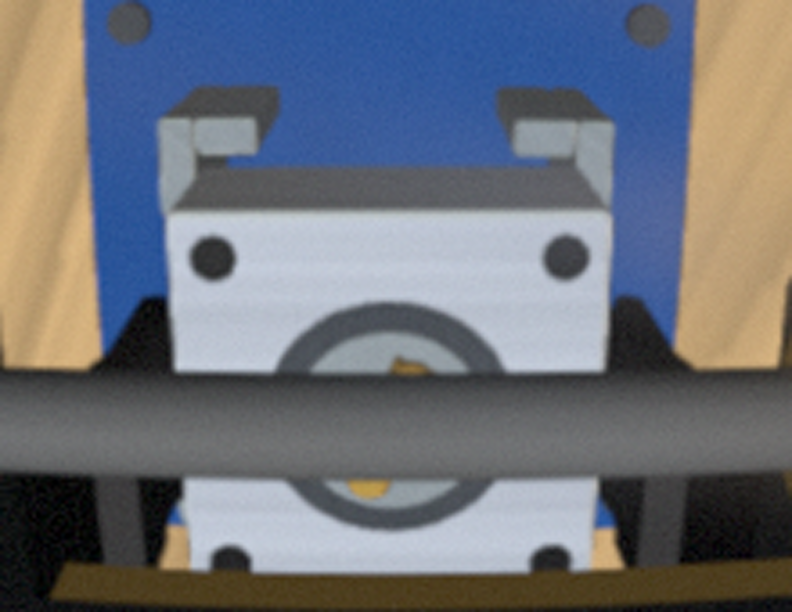

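View pics/s6.png

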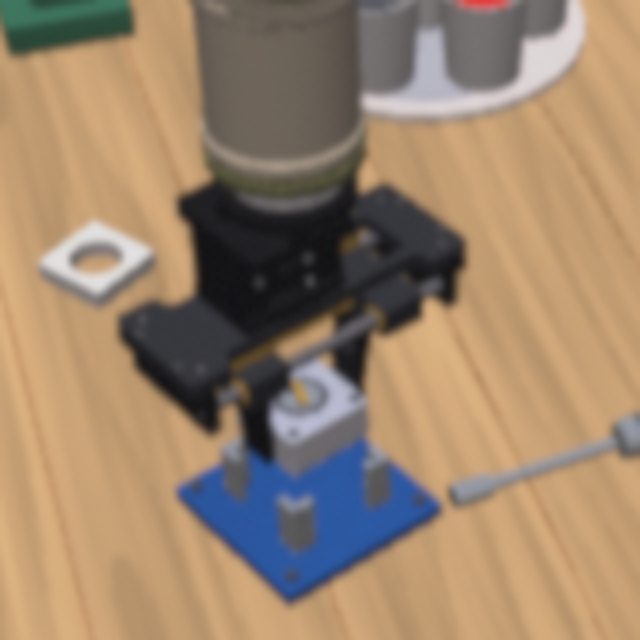

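```bash
python3 - <<'E'
from mm import *
m={"K":r.camera_model("wrist")["K"],"extrinsics":np.load("pics/E6.npy")}
f=lambda x,y:((x+.5)/3.6-.5+170,(y+.5)/3.6-.5+150)
o,Rm=tool(); zt=o[2]+.0234
def show(n,P,z):
    for q in P: print(n,q,np.round(1000*rel(onz("wrist",*f(*q),z,m)),1))
show("Hc",[(168,210),(612,210)],zt)
H=[onz("wrist",*f(*q),zt,m) for q in [(213,258),(566,257),(550,565),(231,564)]]; c=sq(H); print(rel([*c,zt])*1000)
show("bottom edge",[(210,168),(570,168)],o[2]-.0046)
show("outer",[(160,119),(614,122)],.048)
show("inner",[(256,154),(514,156)],.048)
show("screw",[(129,22),(648,25)],.012)
E
```

```text
Hc (168, 210) [-28.2 -30.1 -23.4]
Hc (612, 210) [ 26.2 -30.2 -23.6]
c [ 0.546  -0.0152] L [0.0435 0.0441 0.0436 0.0439] A [  23.   -67.1 -157.3  112.8]
[ -0.91752547  -2.10850512 -23.40487291]
bottom edge (210, 168) [-27.2 -29.3   4.6]
bottom edge (570, 168) [ 25.2 -29.4   4.4]
outer (160, 119) [-37.2 -34.3  18.3]
outer (614, 122) [ 34.1 -33.9  18. ]
inner (256, 154) [-22.  -28.6  18.2]
inner (514, 156) [ 18.4 -28.4  18.1]
screw (129, 22) [-49.9 -46.6  54.3]
screw (648, 25) [ 47.  -46.1  53.9]
```

Request:
carry_out:
  increments: "0 0 0 -0.0007 0.003 0 0.05; 0 0 0 -0.0007 0.003 0.005 0.05; 0 0 0 -0.0007 0.003 0.008 0.05; 0 0 0 -0.0007 0.003 0.008 0.05; 0 0 0 -0.0007 0.003 0.008 0.05"

```text
time: 4.97
ee_pos: [0.548, -0.02, 0.0582]
eef_rot: [0.981, 0.196, -0.002, 0.002]
ft_force: [-0.7, 0.2, -2.7]
width: 0.0559
```

```bash
python3 - <<'E'
from mm import *
p,d=r.camera("wrist");cv2.imwrite("pics/w7.png",p);m=r.camera_model("wrist"); print(tool()[0],R.from_matrix(tool()[1]).as_euler('xyz',degrees=True)); np.save("pics/E7.npy",m["extrinsics"])
crop(p,170,150,220,170,3.6,"pics/w7c.png")
E
```

```text
[ 0.54806515 -0.02004278  0.05828567] [179.76808464   0.24902532  22.61980916]
```

View pics/w7c.png

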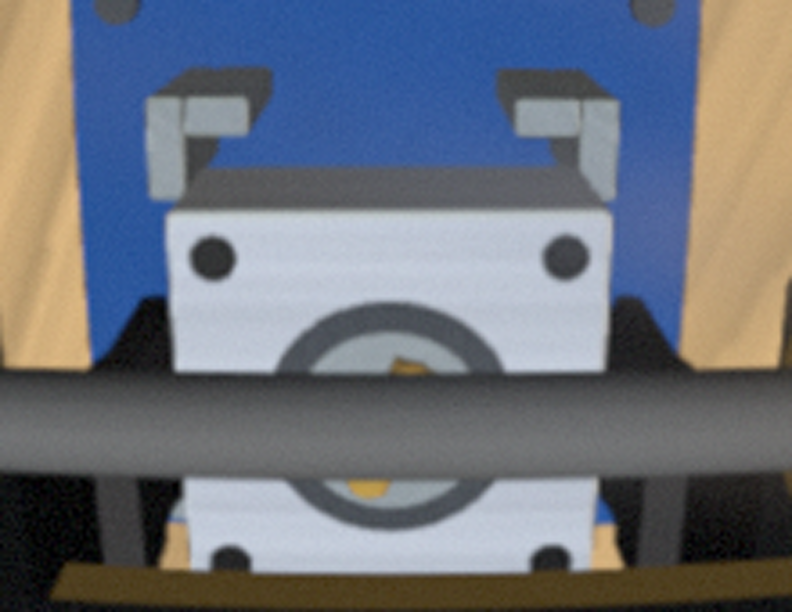

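```bash
python3 - <<'E'
from mm import *
m={"K":r.camera_model("wrist")["K"],"extrinsics":np.load("pics/E7.npy")}
f=lambda x,y:((x+.5)/3.6-.5+170,(y+.5)/3.6-.5+150)
o,Rm=tool()
def show(n,P,z):
    for q in P: print(n,q,np.round(1000*rel(onz("wrist",*f(*q),z,m)),1))
show("bottom edge",[(210,168),(570,168)],o[2]-.0046)
show("outer",[(146,98),(619,100)],.048)
show("inner",[(248,135),(514,136)],.048)
show("inner face of side arms near end",[(185,199),(580,198)],.048)
E
```

```text
bottom edge (210, 168) [-26.9 -28.8   4.6]
bottom edge (570, 168) [ 25.7 -28.8   4.4]
outer (146, 98) [-37.3 -38.3  10.3]
outer (619, 100) [ 33.7 -38.1  10. ]
inner (248, 135) [-21.9 -32.6  10.2]
inner (514, 136) [ 17.9 -32.5  10.1]
inner face of side arms near end (185, 199) [-31.9 -22.7  10.3]
inner face of side arms near end (580, 198) [ 28.3 -22.9  10.1]
```

Request:
carry_out:
  increments: "0 0 0 -0.001 -0.0016 0 0.05; 0 0 0 -0.001 -0.0016 0.002 0.05; 0 0 0 -0.001 -0.0016 0.006 0.05; 0 0 0 -0.001 -0.0016 0.01 0.05; 0 0 0 -0.001 -0.0016 0.01 0.05"

```text
time: 5.65
ee_pos: [0.5461, -0.019, 0.0478]
eef_rot: [0.981, 0.196, -0.002, 0.002]
ft_force: [-0.2, 0.2, -2.7]
width: 0.0559
```

```bash
python3 - <<'E'
from mm import *
p,d=r.camera("wrist");cv2.imwrite("pics/w8.png",p);m=r.camera_model("wrist"); print(tool()[0],R.from_matrix(tool()[1]).as_euler('xyz',degrees=True),r.read_state()["ft_force"]); np.save("pics/E8.npy",m["extrinsics"])
crop(p,170,150,220,170,3.6,"pics/w8c.png")
E
```

```text
[ 0.54633889 -0.01901351  0.0480226 ] [179.77785685   0.27660676  22.62305924] [ 0.41800966 -0.27207734 -2.98299881]
```

View pics/w8c.png

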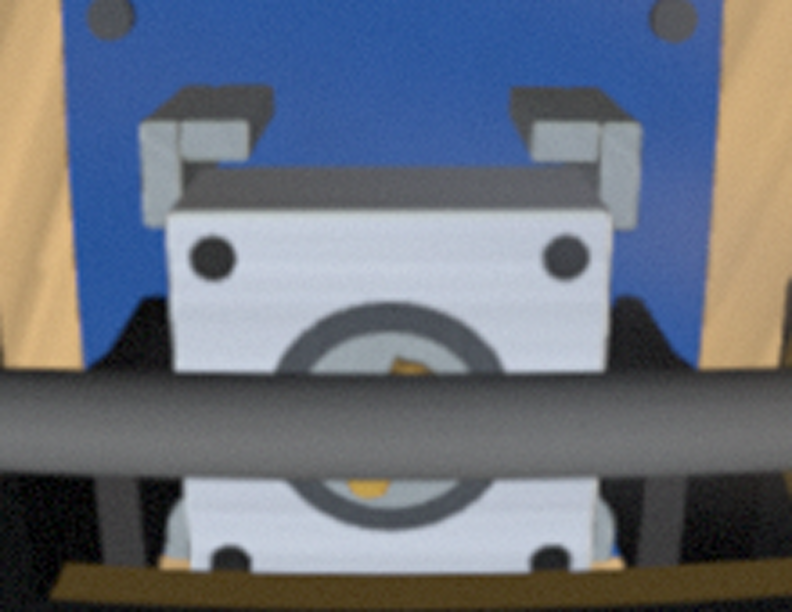

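The housing has entered the pocket with no added force. I'll lower it and then let go.

Request:
carry_out:
  increments: "0 0 0 0 0 0.008 0.05; 0 0 0 0 0 0.016 0.05; 0 0 0 0 0 0.024 0.05; 0 0 0 0 0 0.031 0.05; 0 0 0 0 0 0.031 0.05"

```text
time: 6.32
ee_pos: [0.5461, -0.0192, 0.0166]
eef_rot: [0.981, 0.196, -0.002, 0.002]
ft_force: [0.6, 0.3, -3.2]
width: 0.0556
```

```bash
python3 - <<'E'
from mm import *
print(tool()[0],r.read_state()["ft_force"],r.read_state()["torque"])
E
```

```text
[ 0.54614395 -0.01918366  0.01660281] [ 0.6470775   0.28893354 -3.1672222 ] [ 0.02061535 -0.01437725  0.03001513]
```

Request:
carry_out:
  increments: "0 0 0 0 0 0.0008 0.05; 0 0 0 0 0 0.0015 0.05; 0 0 0 0 0 0.0015 0.05; 0 0 0 0 0 0.0015 0.087; 0 0 0 0 0 0.0015 0.087"

```text
time: 6.95
ee_pos: [0.5464, -0.0191, 0.0153]
eef_rot: [0.981, 0.196, -0.002, 0.002]
ft_force: [0.9, 0.3, -0.1]
width: 0.0687
```

Request:
carry_out:
  increments: "0 0 0 0 0 0 0.087; 0 0 0 0 0 -0.03 0.087; 0 0 0 0 0 -0.08 0.087; 0 0 0 0 0 -0.13 0.087; 0 0 0 0 0.0 -0.15 0.087"

```text
time: 7.58
ee_pos: [0.5482, -0.0183, 0.1686]
eef_rot: [0.981, 0.196, 0.0, 0.003]
ft_force: [0.0, -0.3, -0.6]
width: 0.0871
```

```bash
python3 - <<'E'
from mm import *
p,d=r.camera("wrist");cv2.imwrite("pics/w9.png",p);m=r.camera_model("wrist"); print(tool()[0],R.from_matrix(tool()[1]).as_euler('xyz',degrees=True),r.read_state()["ft_force"]); np.save("pics/E9.npy",m["extrinsics"])
p,d=r.camera("side");crop(p,170,130,160,160,4,"pics/s9.png")
E
```

```text
[ 0.5488051  -0.01822602  0.17001788] [ 1.79645762e+02 -6.68301656e-02  2.26211903e+01] [ 1.27705137 -0.03504442  2.1411183 ]
```

View pics/w9.png

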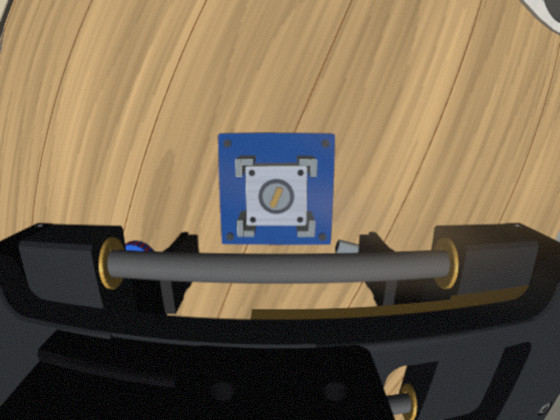

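View pics/s9.png

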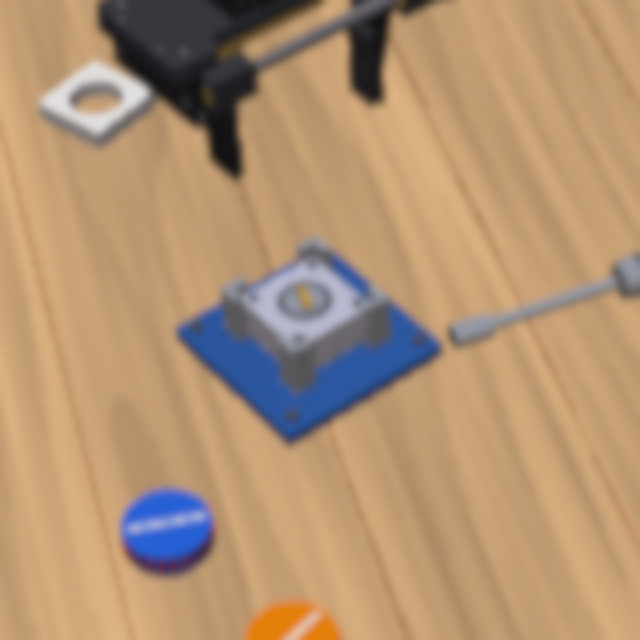

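```bash
python3 - <<'E'
from h import *
crop("pics/w9.png",215,128,124,124,6,"pics/c9.png")
E
```

```text
(no output)
```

View pics/c9.png

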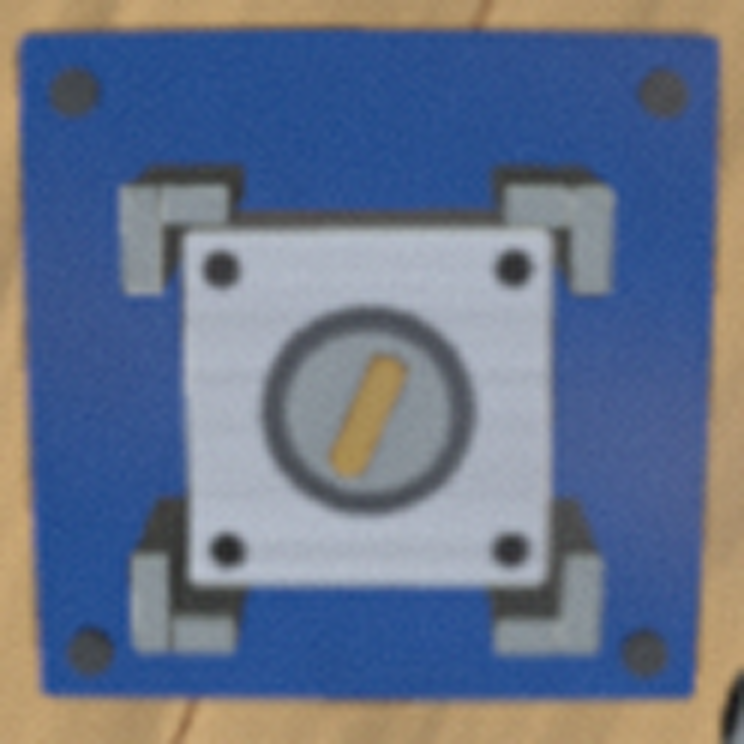

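```bash
python3 - <<'E'
from mm import *
m={"K":r.camera_model("wrist")["K"],"extrinsics":np.load("pics/E9.npy")}
f=lambda x,y:((x+.5)/6-.5+215,(y+.5)/6-.5+128)
print("holes");H=sq([onz("wrist",*f(*q),.040,m) for q in [(221,269),(513,268),(511,550),(228,549)]])
print("angles");N=sq([onz("wrist",*f(*q),.048,m) for q in [(119,184),(615,184),(601,654),(133,654)]])
print("plate");sq([onz("wrist",*f(*q),.012,m) for q in [(20,37),(720,37),(694,696),(44,696)]])
a=onz("wrist",*f(389,361),.046,m);b=onz("wrist",*f(348,470),.046,m);print("key",(a+b)/2,np.hypot(*(a-b)[:2]),np.degrees(np.arctan2(*(a-b)[1::-1])))
print((H-N)*1000)
o,_=ray("wrist",280,190,m)
# spacer
E
```

```text
holes
c [ 0.5462 -0.0183] L [0.044  0.0443 0.0441 0.044 ] A [  22.8  -66.9 -157.6  113. ]
angles
c [ 0.5462 -0.0187] L [0.0724 0.0724 0.0723 0.0725] A [  22.6  -67.5 -157.3  112.6]
plate
c [ 0.5463 -0.0186] L [0.1147 0.1143 0.1146 0.1144] A [  22.6  -67.5 -157.3  112.5]
key [ 0.54604826 -0.01771141  0.046     ] 0.017826508652196753 92.42049517164818
[0.01768383 0.40422539]
```

Request:
carry_out:
  increments: "0 0 -4 0.006 -0.06 0 0.087; 0 0 -8 0.012 -0.12 0 0.087; 0 0 -13.4 0.018 -0.18 0 0.087; 0 0 -13.4 0.0258 -0.24 0.03 0.087; 0 0 -13.4 0.0258 -0.2722 0.08 0.087"

```text
time: 8.3
ee_pos: [0.4674, 0.2451, 0.0869]
eef_rot: [0.951, 0.31, 0.002, 0.002]
ft_force: [0.6, -1.0, -0.8]
width: 0.0868
```

```bash
python3 - <<'E'
from mm import *
p,d=r.camera("wrist");p,d=r.camera("wrist");cv2.imwrite("pics/w10.png",p);m=r.camera_model("wrist"); print(tool()[0],R.from_matrix(tool()[1]).as_euler('xyz',degrees=True)); np.save("pics/E10.npy",m["extrinsics"])
crop(p,180,130,200,190,4,"pics/w10c.png")
E
```

```text
[0.46202564 0.24431319 0.08120747] [179.89685623   0.59299505  36.40396981]
```

View pics/w10c.png

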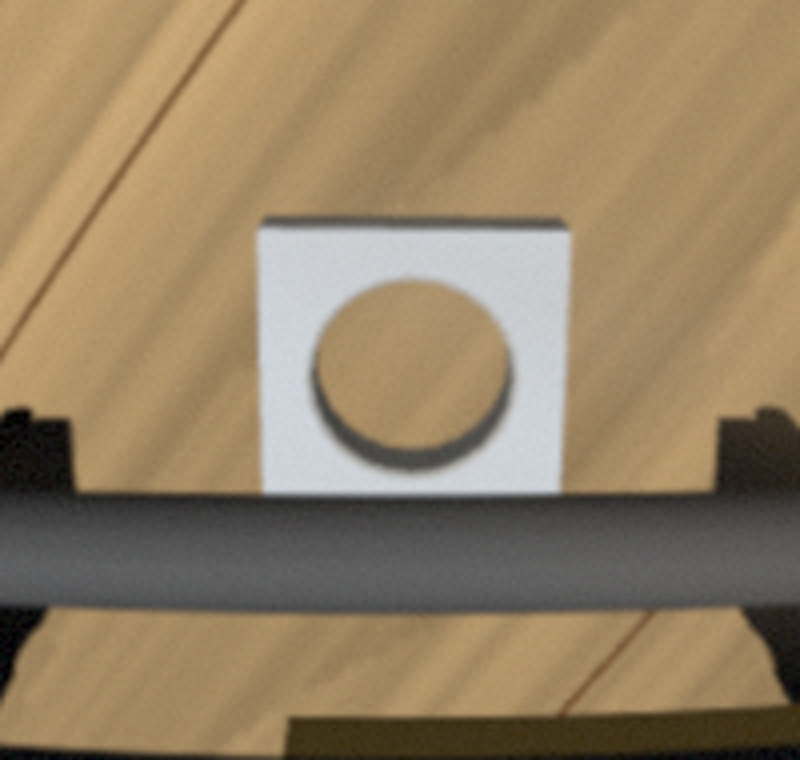

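```bash
python3 - <<'E'
from mm import *
m={"K":r.camera_model("wrist")["K"],"extrinsics":np.load("pics/E10.npy")}
f=lambda x,y:((x+.5)/4-.5+180,(y+.5)/4-.5+130)
for q in [(411,374),(257,230),(571,230)]:
    p=onz("wrist",*f(*q),.014,m); print(q,np.round(p,4),np.round(rel(p)*1000,1))
a,b=[onz("wrist",*f(*q),.014,m) for q in [(257,230),(571,230)]]; print(np.hypot(*(b-a)[:2]),np.degrees(np.arctan2(*(b-a)[1::-1])))
E
```

```text
(411, 374) [0.4664 0.2413 0.014 ] [ 2.4  4.9 67.2]
(257, 230) [0.4281 0.2465 0.014 ] [-25.3 -22.   67.4]
(571, 230) [0.4734 0.2801 0.014 ] [ 31.1 -22.2  66.8]
0.05636086730854238 36.5813543828646
```

Request:
carry_out:
  increments: "0 0 0 0.003 0.005 0.02 0.087; 0 0 0 0.003 0.005 0.05 0.087; 0 0 0 0.003 0.005 0.07 0.087; 0 0 0 0.003 0.005 0.077 0.087; 0 0 0 0.003 0.005 0.077 0.087"

```text
time: 9.02
ee_pos: [0.4668, 0.2411, 0.004]
eef_rot: [0.95, 0.312, -0.005, 0.003]
ft_force: [-0.5, 0.5, 0.3]
width: 0.0867
```

```bash
python3 - <<'E'
from mm import *
p,d=r.camera("wrist");cv2.imwrite("pics/w11.png",p); print(tool()[0],R.from_matrix(tool()[1]).as_euler('xyz',degrees=True),r.read_state()["ft_force"])
crop(p,180,160,200,170,4,"pics/w11c.png")
E
```

```text
[0.46715202 0.2413864  0.00455532] [179.8939099    0.57531697  36.38378611] [0.13135427 0.94854733 0.58483652]
```

View pics/w11c.png

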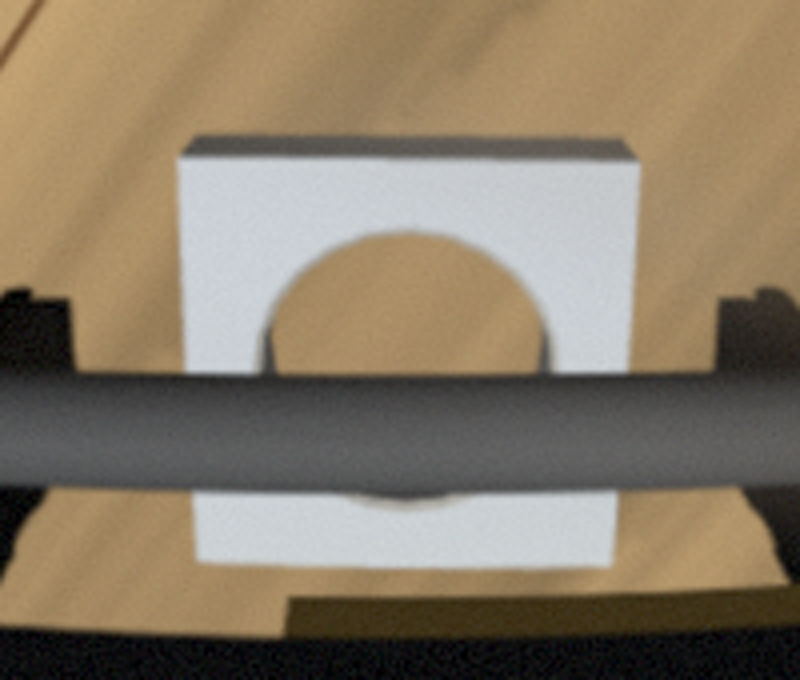

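```bash
python3 - <<'E'
from mm import *
m=r.camera_model("wrist")
f=lambda x,y:((x+.5)/4-.5+180,(y+.5)/4-.5+160)
c=sq([onz("wrist",*f(*q),.014,m) for q in [(178,157),(640,160),(612,568),(196,562)]]);print(rel([*c,.0045])*1000)
E
```

```text
c [0.4665 0.2439] L [0.0559 0.0565 0.0562 0.056 ] A [  36.2  -53.9 -144.3  125.8]
[ 1.02475771 -2.41399621  0.04056773]
```

Request:
carry_out:
  increments: "0 0 0 0.0015 -0.0007 0.001 0.087; 0 0 0 0.0015 -0.0007 0.001 0.05; 0 0 0 0.0015 -0.0007 0.001 0.05; 0 0 0 0.0015 -0.0007 0.001 0.05; 0 0 0 0.0015 -0.0007 0.001 0.05"
  squeeze: 20

```text
time: 9.7
ee_pos: [0.4679, 0.2428, 0.0036]
eef_rot: [0.95, 0.312, -0.004, 0.002]
ft_force: [0.0, 0.3, 1.5]
width: 0.0558
```

```bash
python3 - <<'E'
from mm import *
p,d=r.camera("wrist");cv2.imwrite("pics/w12.png",p); print(tool()[0],R.from_matrix(tool()[1]).as_euler('xyz',degrees=True),r.read_state()["width"])
crop(p,180,160,200,170,4,"pics/w12c.png")
E
```

```text
[0.46792883 0.24286635 0.00357776] [179.8952732    0.57340718  36.38704187] 0.055639684083748774
```

View pics/w12c.png

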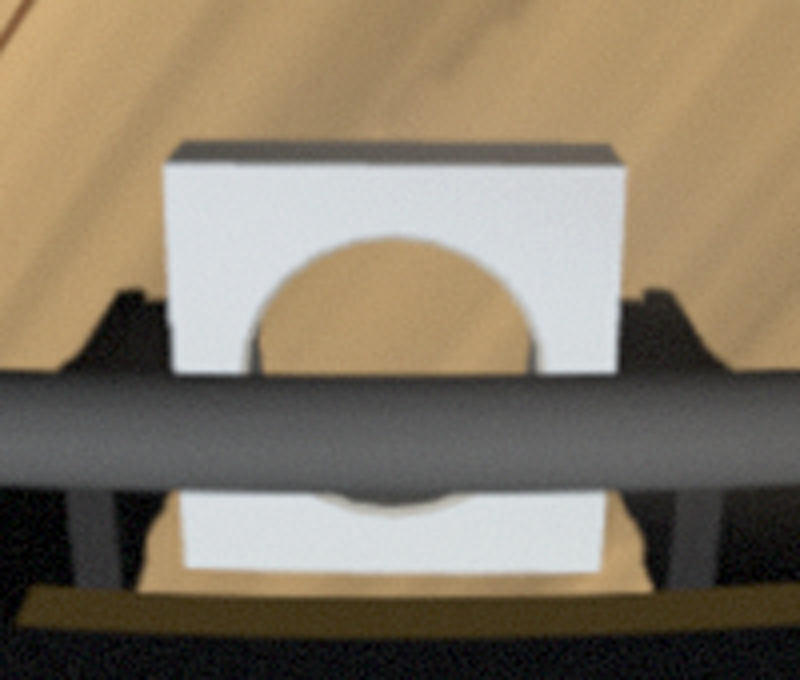

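Request:
carry_out:
  increments: "0 0 0 0 0 -0.05 0.05; 0 0 4 -0.02 0.056 -0.075 0.05; 0 0 9 -0.042 0.115 -0.075 0.05; 0 0 13.8 -0.063 0.175 -0.075 0.05; 0 0 13.8 -0.084 0.23 -0.075 0.05"

```text
time: 10.38
ee_pos: [0.5377, 0.0065, 0.0801]
eef_rot: [0.981, 0.195, -0.004, 0.003]
ft_force: [0.3, 1.1, 0.4]
width: 0.0555
```

```bash
python3 - <<'E'
from mm import *
m=r.camera_model("wrist")
print(tool()[0],R.from_matrix(tool()[1]).as_euler('xyz',degrees=True),r.read_state()["width"])
print(rel([.5462,-.019,.0756]))
E
```

```text
[0.53770706 0.00653104 0.08013725] [179.74417218   0.49546665  22.53113208] 0.05554571787071081
[-0.00189913  0.02681606  0.00467363]
```

Request:
carry_out:
  increments: "0 0 0 -0.0019 0.0268 0 0.05; 0 0 0 -0.0019 0.0268 0.008 0.05; 0 0 0 -0.0019 0.0268 0.014 0.05; 0 0 0 -0.0019 0.0268 0.014 0.05; 0 0 0 -0.0019 0.0268 0.014 0.05"

```text
time: 11.0
ee_pos: [0.546, -0.0181, 0.0663]
eef_rot: [0.981, 0.196, -0.004, 0.003]
ft_force: [-0.2, -0.1, -0.4]
width: 0.0558
```

```bash
python3 - <<'E'
from mm import *
p,d=r.camera("wrist");cv2.imwrite("pics/w13.png",p);m=r.camera_model("wrist"); print(tool()[0],R.from_matrix(tool()[1]).as_euler('xyz',degrees=True)); np.save("pics/E13.npy",m["extrinsics"])
crop(p,170,150,220,170,3.6,"pics/w13c.png")
E
```

```text
[ 0.54620334 -0.01830922  0.06649306] [179.74342126   0.47421448  22.59849968]
```

View pics/w13c.png

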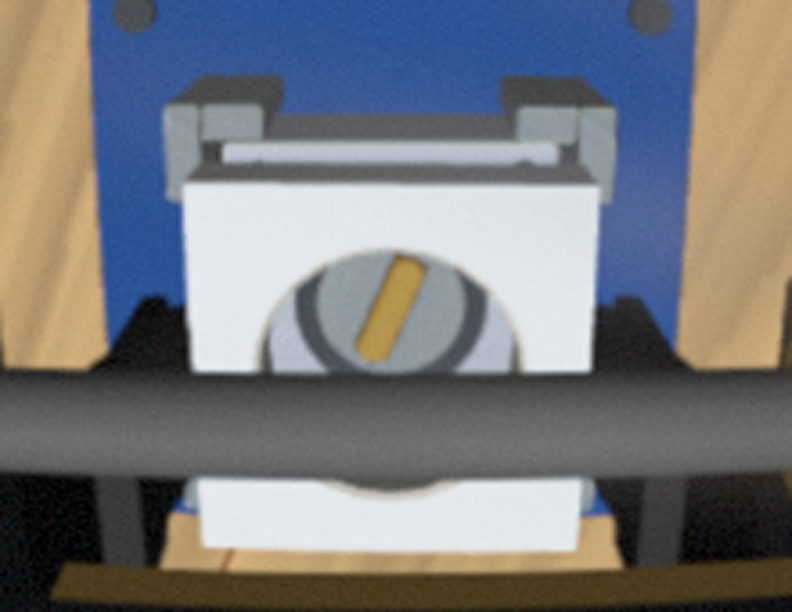

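```bash
python3 - <<'E'
from mm import *
m={"K":r.camera_model("wrist")["K"],"extrinsics":np.load("pics/E13.npy")}
f=lambda x,y:((x+.5)/3.6-.5+170,(y+.5)/3.6-.5+150)
o,Rm=tool()
def show(n,P,z):
    for q in P: print(n,q,np.round(1000*rel(onz("wrist",*f(*q),z,m)),1))
show("top",[(184,183),(600,184),(578,551),(202,546)],o[2]+.0104)
show("bot edge",[(201,165),(580,165)],o[2]-.0036)
show("outer",[(165,106),(614,106)],.048)
show("inner",[(262,142),(518,143)],.048)
show("housing far edge",[(222,142),(556,142)],.040)
show("side inner",[(201,141),(578,145)],.048)
show("key",[(407,259),(373,358)],.046)
E
```

```text
top (184, 183) [-28.2 -29.9 -10.3]
top (600, 184) [ 27.4 -29.9 -10.8]
top (578, 551) [ 27.5  26.4 -10.5]
top (202, 546) [-28.7  25.8 -10. ]
bot edge (201, 165) [-28.1 -29.4   3.7]
bot edge (580, 165) [ 26.9 -29.5   3.2]
outer (165, 106) [-36.1 -35.7  18.6]
outer (614, 106) [ 34.5 -35.9  18. ]
inner (262, 142) [-20.7 -29.9  18.5]
inner (518, 143) [ 19.4 -29.8  18.2]
housing far edge (222, 142) [-28.3 -28.4  26.6]
housing far edge (556, 142) [ 26.6 -28.5  26.1]
side inner (201, 141) [-30.5 -30.1  18.6]
side inner (578, 145) [ 29.  -29.6  18.1]
key (407, 259) [  2.1 -10.2  20.4]
key (373, 358) [-3.4  7.1 20.6]
```

Request:
carry_out:
  increments: "0 0 0 -0.0003 0.0015 0 0.05; 0 0 0 -0.0003 0.0015 0.005 0.05; 0 0 0 -0.0003 0.0015 0.01 0.05; 0 0 0 -0.0003 0.0015 0.012 0.05; 0 0 0 -0.0003 0.0015 0.012 0.05"

```text
time: 11.68
ee_pos: [0.5462, -0.0199, 0.0542]
eef_rot: [0.981, 0.196, -0.004, 0.003]
ft_force: [0.2, 0.4, -0.8]
width: 0.0557
```

```bash
python3 - <<'E'
from mm import *
p,d=r.camera("wrist");cv2.imwrite("pics/w14.png",p);m=r.camera_model("wrist"); print(tool()[0],R.from_matrix(tool()[1]).as_euler('xyz',degrees=True),r.read_state()["ft_force"]); np.save("pics/E14.npy",m["extrinsics"])
crop(p,170,150,220,170,3.6,"pics/w14c.png")
E
```

```text
[ 0.54640111 -0.01990055  0.05442279] [179.74973776   0.48428796  22.59619022] [ 0.54909565  0.27376371 -0.59391434]
```

View pics/w14c.png

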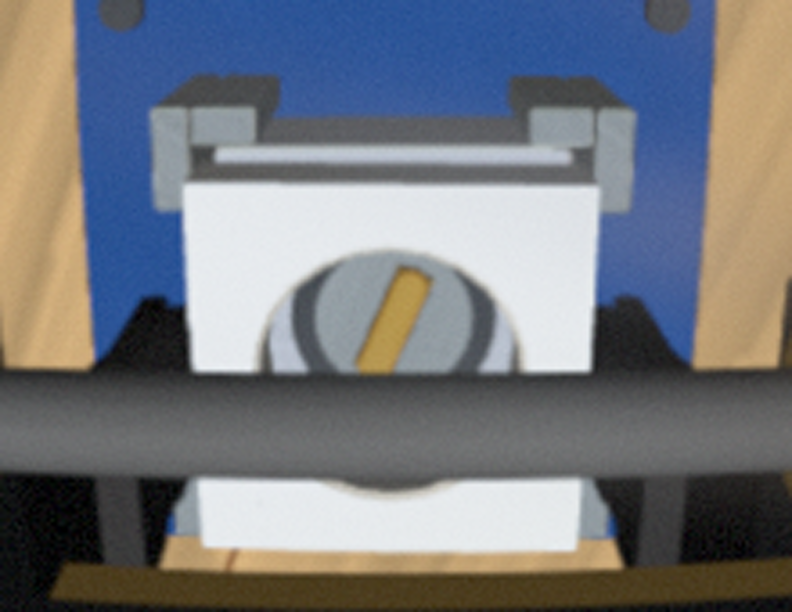

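```bash
python3 - <<'E'
from mm import *
m={"K":r.camera_model("wrist")["K"],"extrinsics":np.load("pics/E14.npy")}
f=lambda x,y:((x+.5)/3.6-.5+170,(y+.5)/3.6-.5+150)
o,Rm=tool()
def show(n,P,z):
    for q in P: print(n,q,np.round(1000*rel(onz("wrist",*f(*q),z,m)),1))
show("bot edge",[(201,166),(580,166)],o[2]-.0036)
show("outer",[(151,109),(637,109)],.048)
show("inner",[(256,146),(530,147)],.048)
show("side inner",[(188,147),(597,149)],.048)
E
```

```text
bot edge (201, 166) [-28.1 -29.2   3.7]
bot edge (580, 166) [ 26.9 -29.4   3.2]
outer (151, 109) [-35.8 -37.2   6.6]
outer (637, 109) [ 35.6 -37.4   6. ]
inner (256, 146) [-20.3 -31.6   6.5]
inner (530, 147) [ 19.9 -31.6   6.1]
side inner (188, 147) [-30.4 -31.5   6.5]
side inner (597, 149) [ 29.9 -31.3   6. ]
```

Request:
carry_out:
  increments: "0 0 0 0.0002 -0.0003 0.003 0.05; 0 0 0 0.0002 -0.0003 0.006 0.05; 0 0 0 0.0002 -0.0003 0.009 0.05; 0 0 0 0.0002 -0.0003 0.0105 0.05; 0 0 0 0.0002 -0.0003 0.011 0.05"

```text
time: 12.35
ee_pos: [0.5463, -0.0197, 0.0436]
eef_rot: [0.981, 0.196, -0.004, 0.003]
ft_force: [-3.1, -0.9, 6.1]
width: 0.0552
```

Request:
carry_out:
  increments: "0 0 0 0 0 0 0.07; 0 0 0 0 0 0 0.087; 0 0 0 0 0 0 0.087; 0 0 0 0 0 -0.02 0.087; 0 0 0 0 0 -0.07 0.087"

```text
time: 12.98
ee_pos: [0.545, -0.0192, 0.1123]
eef_rot: [0.981, 0.196, -0.006, 0.002]
ft_force: [0.7, 0.4, 0.8]
width: 0.0866
```

Request:
carry_out:
  increments: "0 0 0 0 0.00 -0.03 0.087; 0 0 0 0 0.0 -0.06 0.087; 0 0 0 0 0 -0.06 0.087; 0 0 0 0 0 -0.06 0.087; 0 0 0 0 0.0 -0.06 0.087"

```text
time: 13.6
ee_pos: [0.5451, -0.0188, 0.1712]
eef_rot: [0.981, 0.196, -0.007, 0.002]
ft_force: [-0.9, 0.3, 0.8]
width: 0.087
```

```bash
python3 - <<'E'
from mm import *
p,d=r.camera("wrist");cv2.imwrite("pics/w15.png",p);m=r.camera_model("wrist"); print(tool()[0],R.from_matrix(tool()[1]).as_euler('xyz',degrees=True),r.read_state()["ft_force"]); np.save("pics/E15.npy",m["extrinsics"])
crop(p,210,120,134,134,5.5,"pics/w15c.png")
p,d=r.camera("side");crop(p,200,170,100,90,6,"pics/s15.png")
E
```

```text
[ 0.54518902 -0.0187795   0.17128234] [179.89489034   0.84530731  22.60319449] [ 0.10597368 -0.23966395  0.64500113]
```

View pics/w15c.png

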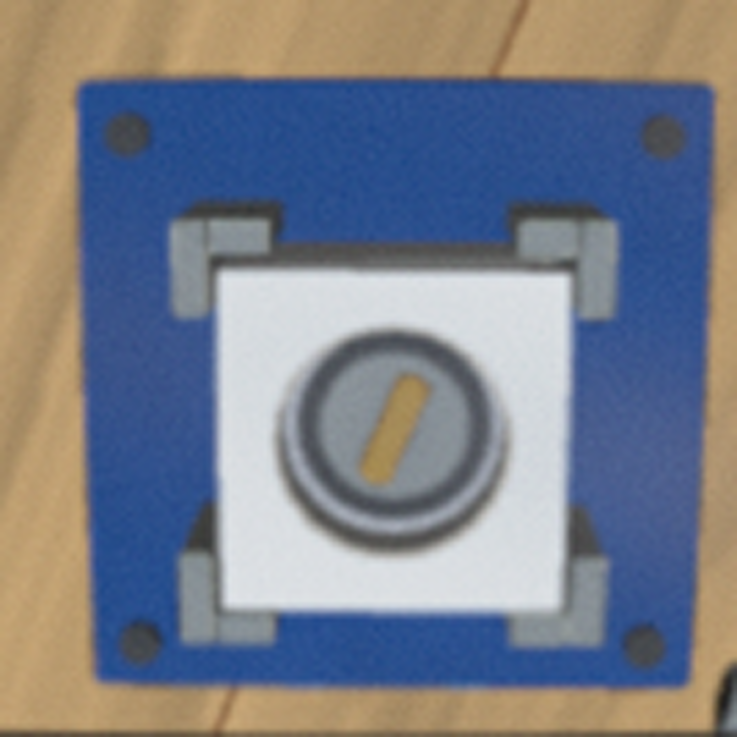

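View pics/s15.png

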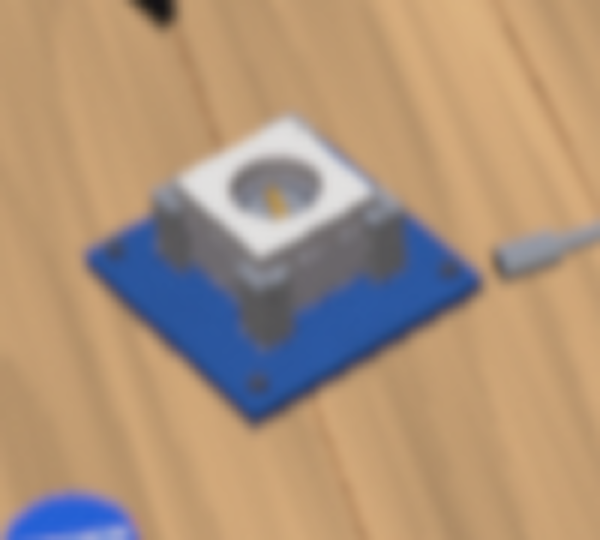

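```bash
python3 - <<'E'
from mm import *
m={"K":r.camera_model("wrist")["K"],"extrinsics":np.load("pics/E15.npy")}
f=lambda x,y:((x+.5)/5.5-.5+210,(y+.5)/5.5-.5+120)
print("spacer");H=sq([onz("wrist",*f(*q),.054,m) for q in [(217,268),(574,268),(565,610),(221,609)]])
print("angles");N=sq([onz("wrist",*f(*q),.048,m) for q in [(170,218),(617,219),(605,647),(180,643)]])
a=onz("wrist",*f(413,379),.046,m);b=onz("wrist",*f(376,481),.046,m);print("key",(a+b)/2,np.hypot(*(a-b)[:2]),np.degrees(np.arctan2(*(a-b)[1::-1])))
print((H-N)*1000)
print(rel([.478,-.247,.17]))
E
```

```text
spacer
c [ 0.5454 -0.0179] L [0.0561 0.0564 0.0566 0.0563] A [  22.8  -67.4 -157.3  112.1]
angles
c [ 0.5453 -0.0184] L [0.0716 0.0722 0.072  0.0718] A [  22.6  -67.2 -157.7  112.5]
key [ 0.54527435 -0.01769481  0.046     ] 0.018209847051422274 93.27199921190775
[0.01387827 0.57991336]
[-0.14977556  0.18485401  0.00393976]
```

Request:
carry_out:
  increments: "0 0 0 -0.037 0.046 0 0.087; 0 0 0 -0.075 0.092 0 0.087; 0 0 0 -0.112 0.138 0 0.087; 0 0 0 -0.15 0.185 0.02 0.087; 0 0 0 -0.15 0.185 0.05 0.087"

```text
time: 14.32
ee_pos: [0.4754, -0.2531, 0.1239]
eef_rot: [0.981, 0.192, -0.007, 0.004]
ft_force: [0.7, 1.1, -0.1]
width: 0.0867
```

```bash
python3 - <<'E'
from mm import *
p,d=r.camera("wrist");p,d=r.camera("wrist");cv2.imwrite("pics/w16.png",p);m=r.camera_model("wrist"); print(tool()[0],R.from_matrix(tool()[1]).as_euler('xyz',degrees=True),r.read_state()["joint_positions"]); np.save("pics/E16.npy",m["extrinsics"])
E
```

```text
[ 0.47483958 -0.24760036  0.12076273] [-179.87751914    1.06941796   22.49318066] [0.37073842 0.22844382 0.01913576 1.81410974 0.00813736 1.11384247
 0.77832497]
```

View pics/w16.png

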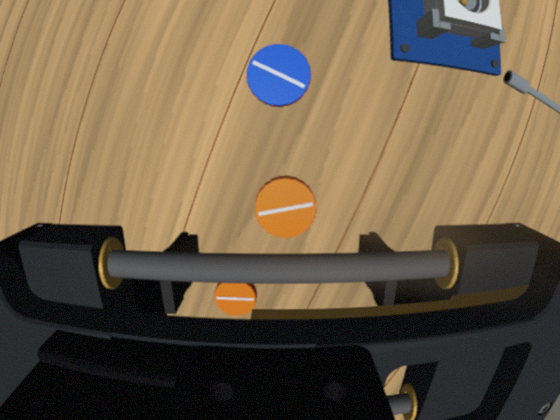

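Candidates: blue disc (279,75), which I leave; smaller orange (236,298), which I leave; larger orange (286,207), which is the one meant. I'll confirm that in a crop.

```bash
python3 - <<'E'
from h import *
crop("pics/w16.png",205,165,125,155,5,"pics/w16c.png")
E
```

```text
(no output)
```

View pics/w16c.png

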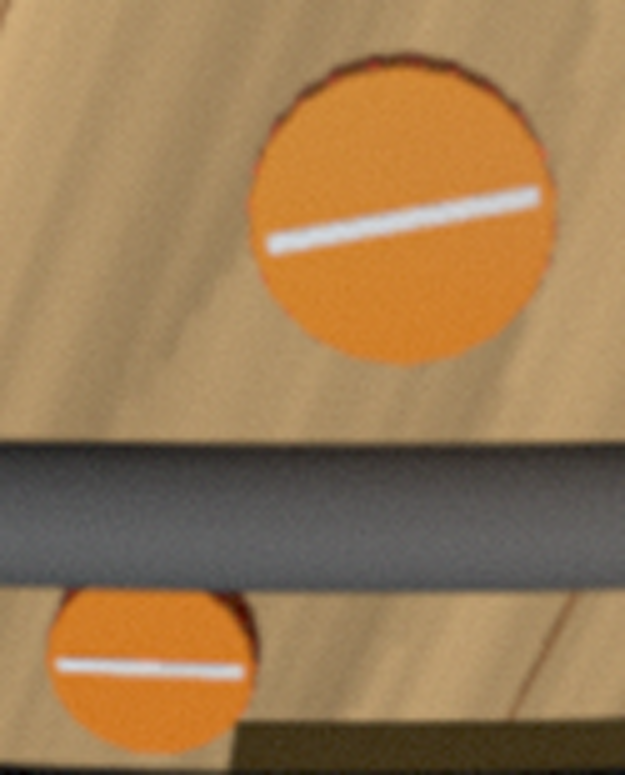

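```bash
python3 - <<'E'
from mm import *
m={"K":r.camera_model("wrist")["K"],"extrinsics":np.load("pics/E16.npy")}
f=lambda x,y:((x+.5)/5-.5+205,(y+.5)/5-.5+165)
a,b=[onz("wrist",*f(*q),.029,m) for q in [(270,245),(540,196)]]
print("line",np.degrees(np.arctan2(*(b-a)[1::-1])),(a+b)/2, np.hypot(*(b-a)[:2]))
L,Rr,T,B=[onz("wrist",*f(*q),.029,m) for q in [(249,212),(555,212),(403,66),(403,366)]]
print(np.hypot(*(L-Rr)[:2]),np.hypot(*(T-B)[:2]))
c=(L+Rr+T+B)/4; print(c,rel([*c[:2],.018])*1000)
E
```

```text
line 33.39847553004651 [ 0.47831964 -0.24629921  0.029     ] 0.04424267457848816
0.04925637992136166 0.049840987731371515
[ 0.47771516 -0.24567719  0.029     ] [  5.30992028  -0.45723958 102.6827225 ]
```

```bash
cat >> mm.py <<'E'
def goto(x,y,z,yaw):
    o,Rm=tool(); T=(R.from_euler('z',yaw,degrees=True)*R.from_euler('x',180,degrees=True)).as_matrix()
    print("rot",np.round(R.from_matrix(Rm.T@T).as_rotvec(degrees=True),2),"shift",np.round(Rm.T@(np.array([x,y,z])-o),4))
E
python3 -c "
from mm import *
goto(.478,-.2465,.06,2.5);goto(.478,-.2465,.016,2.5)"
```

```text
rot [ 0.07  1.08 19.99] shift [0.0045 0.0003 0.0607]
rot [ 0.07  1.08 19.99] shift [0.0053 0.0004 0.1047]
```

Request:
carry_out:
  increments: "0 0.5 10 0.0022 0.0002 0.01 0.087; 0.07 1.08 20 0.0045 0.0003 0.03 0.087; 0.07 1.08 20 0.0045 0.0003 0.06 0.087; 0.07 1.08 20 0.005 0.0004 0.085 0.087; 0.07 1.08 20 0.0053 0.0004 0.1 0.087"

```text
time: 15.05
ee_pos: [0.4785, -0.2454, 0.0203]
eef_rot: [1.0, 0.023, -0.0, -0.0]
ft_force: [0.8, -1.0, -0.8]
width: 0.0866
```

```bash
python3 - <<'E'
from mm import *
p,d=r.camera("wrist");p,d=r.camera("wrist");cv2.imwrite("pics/w17.png",p);m=r.camera_model("wrist"); print(tool()[0],R.from_matrix(tool()[1]).as_euler('xyz',degrees=True)); np.save("pics/E17.npy",m["extrinsics"])
crop(p,180,160,200,170,4,"pics/w17c.png")
goto(.478,-.2465,.016,2.5)
E
```

```text
[ 0.47783185 -0.24549188  0.01986093] [-1.79932621e+02  9.75721787e-02  2.55879158e+00]
rot [-0.07  0.1   0.06] shift [0.0001 0.001  0.0039]
```

View pics/w17c.png

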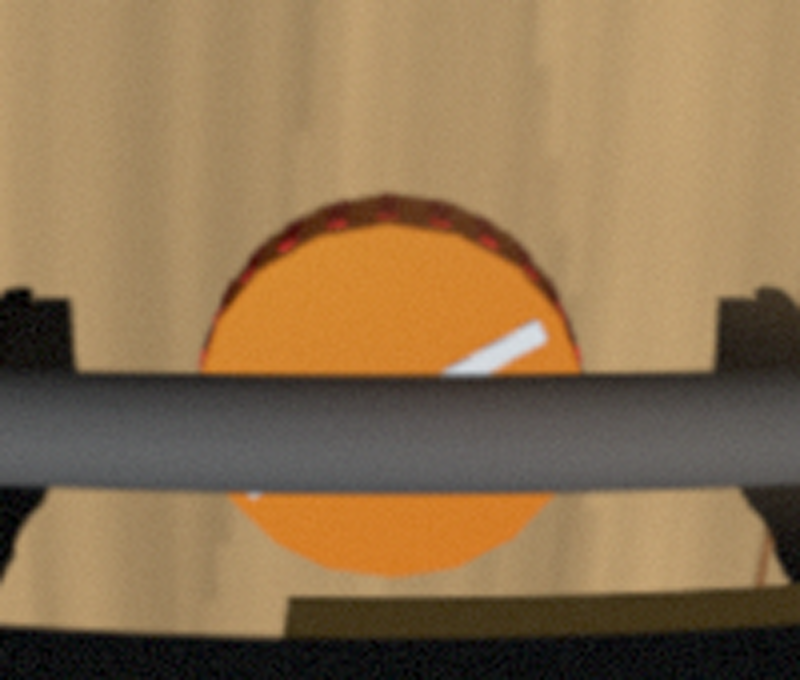

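```bash
python3 - <<'E'
from mm import *
m=r.camera_model("wrist")
f=lambda x,y:((x+.5)/4-.5+180,(y+.5)/4-.5+160)
P=[onz("wrist",*f(*q),.029,m) for q in [(390,223),(391,577),(201,372),(580,372)]]
print([np.round(rel(p)*1000,1) for p in P])
E
```

```text
[array([ -0.7, -22.1,  -9.1]), array([-0.6, 27.6, -9.2]), array([-24.7,  -2.3,  -9.1]), array([23.4, -2.4, -9.2])]
```

Request:
carry_out:
  increments: "0 0 0 0 0.003 0.002 0.087; 0 0 0 0 0.003 0.0038 0.087; 0 0 0 0 0.003 0.0038 0.087; 0 0 0 0 0.003 0.0038 0.04; 0 0 0 0 0.003 0.0038 0.04"
  squeeze: 20

```text
time: 15.78
ee_pos: [0.478, -0.2485, 0.0163]
eef_rot: [1.0, 0.022, -0.001, -0.001]
ft_force: [0.3, -0.9, -0.4]
width: 0.0743
```

Request:
carry_out:
  increments: "0 0 0 0 0 0 0.04; 0 0 0 0 0 0 0.04; 0 0 0 0 0 0 0.04; 0 0 0 0 0 0 0.04; 0 0 0 0 0 0 0.04"

```text
time: 16.4
ee_pos: [0.478, -0.2485, 0.0162]
eef_rot: [1.0, 0.022, -0.001, -0.001]
ft_force: [0.4, -0.4, 0.2]
width: 0.0498
```

```bash
python3 - <<'E'
from mm import *
m=r.camera_model("wrist");print(tool()[0],R.from_matrix(tool()[1]).as_euler('xyz',degrees=True),r.read_state()["width"],r.read_state()["ft_force"])
p,d=r.camera("wrist");cv2.imwrite("pics/w18.png",p); np.save("pics/E18.npy",m["extrinsics"])
crop(p,180,160,200,170,4,"pics/w18c.png")
E
```

```text
[ 0.47799457 -0.24848905  0.01622677] [-1.79934193e+02  8.75938299e-02  2.55548983e+00] 0.04977835886942717 [ 0.39546931 -0.43962923  0.21908206]
```

View pics/w18c.png

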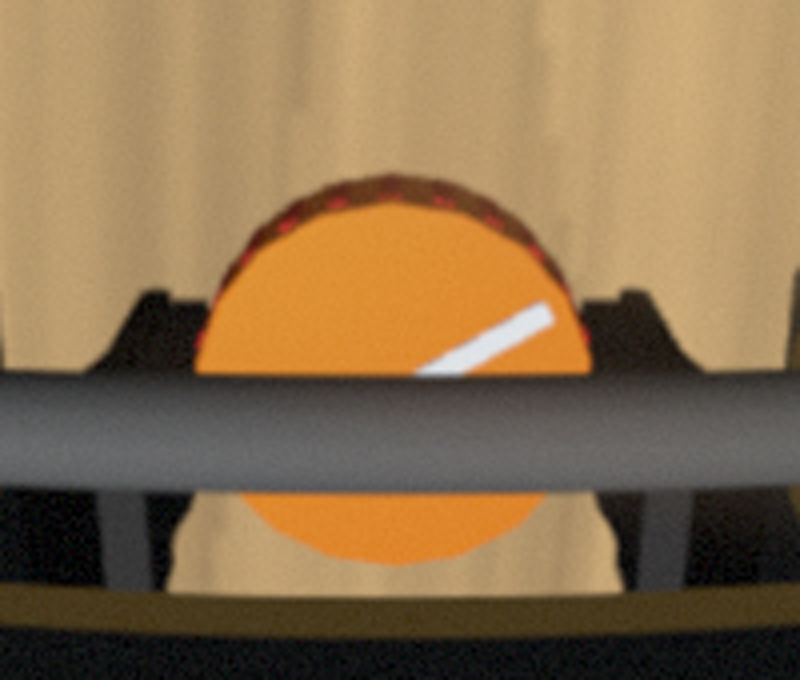

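```bash
python3 - <<'E'
from mm import *
m={"K":r.camera_model("wrist")["K"],"extrinsics":np.load("pics/E18.npy")}
f=lambda x,y:((x+.5)/4-.5+180,(y+.5)/4-.5+160)
P=[onz("wrist",*f(*q),.029,m) for q in [(394,205),(395,565),(195,372),(592,372),(548,313),(438,370)]]
print([np.round(rel(p)*1000,1) for p in P]); d=P[4]-P[5]; print(np.degrees(np.arctan2(d[1],d[0])))
c=(P[0]+P[1])/2; e=P[4]-c; print(np.degrees(np.arctan2(e[1],e[0])))
E
```

```text
[array([ -0.2, -25.3, -12.7]), array([ -0.1,  23.5, -12.8]), array([-24.9,  -3.8, -12.7]), array([ 24.3,  -3.9, -12.8]), array([ 18.5, -11.7, -12.8]), array([  5.2,  -4.3, -12.8])]
31.6098577485082
32.65736954636019
```

Request:
carry_out:
  increments: "0 0 0 0 0 -0.05 0.04; 0 0 -10 0.015 -0.045 -0.1 0.04; 0 0 -20 0.035 -0.1 -0.1 0.04; 0 0 -30 0.055 -0.155 -0.1 0.04; 0 0 -40 0.075 -0.21 -0.1 0.04"

```text
time: 17.08
ee_pos: [0.544, -0.0337, 0.1166]
eef_rot: [0.931, 0.365, -0.0, -0.001]
ft_force: [0.7, -1.1, -0.7]
width: 0.0494
```

```bash
python3 -c "
from mm import *
print(tool()[0],R.from_matrix(tool()[1]).as_euler('xyz',degrees=True),r.read_state()['width'])
goto(.5462,-.019,.095,63)"
```

```text
[ 0.5440476  -0.03367371  0.11658556] [-1.79921560e+02  4.61651998e-03  4.28750897e+01] 0.04942927300995327
rot [-8.000e-02 -1.000e-02 -2.012e+01] shift [ 0.0116 -0.0093  0.0216]
```

Request:
carry_out:
  increments: "0 0 -10 0.006 -0.005 0.01 0.04; 0 0 -20.1 0.0116 -0.0093 0.0216 0.04; 0 0 -20.1 0.0116 -0.0093 0.0216 0.04; 0 0 -20.1 0.0116 -0.0093 0.0216 0.04; 0 0 -20.1 0.0116 -0.0093 0.0216 0.04"

```text
time: 17.7
ee_pos: [0.5464, -0.0195, 0.0955]
eef_rot: [0.854, 0.521, 0.0, -0.0]
ft_force: [0.2, 0.6, -1.3]
width: 0.0493
```

```bash
python3 - <<'E'
from mm import *
m=r.camera_model("wrist");print(tool()[0],R.from_matrix(tool()[1]).as_euler('xyz',degrees=True),r.read_state()["width"],r.read_state()["ft_force"])
p,d=r.camera("wrist");cv2.imwrite("pics/w19.png",p); np.save("pics/E19.npy",m["extrinsics"])
crop(p,150,110,250,200,3.2,"pics/w19c.png")
E
```

```text
[ 0.54643214 -0.01947389  0.09549478] [-1.79964084e+02 -3.22441622e-02  6.27988352e+01] 0.049321293613978905 [ 0.21297667  0.64158843 -1.31076742]
```

View pics/w19c.png

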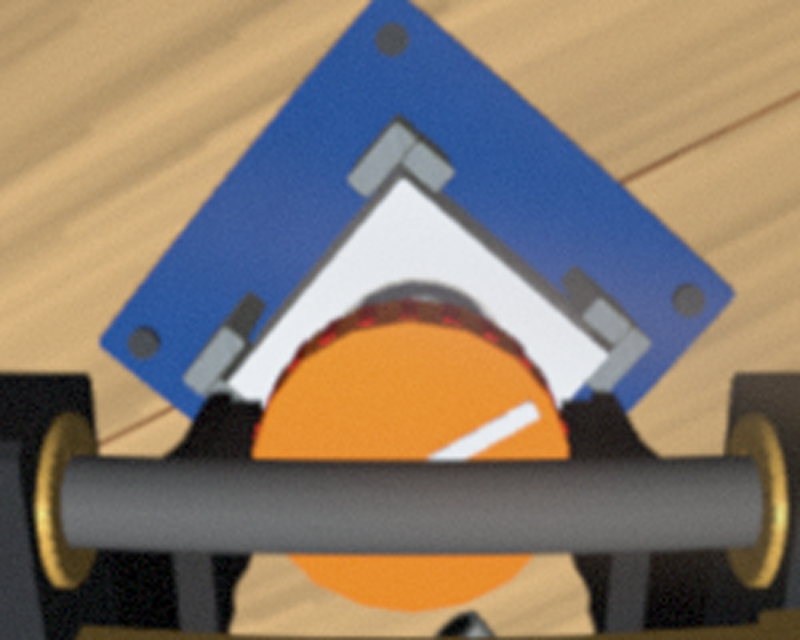

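```bash
python3 - <<'E'
from mm import *
m={"K":r.camera_model("wrist")["K"],"extrinsics":np.load("pics/E19.npy")}
f=lambda x,y:((x+.5)/3.2-.5+150,(y+.5)/3.2-.5+110)
o,Rm=tool()
def show(n,P,z):
    for q in P: print(n,q,np.round(onz("wrist",*f(*q),z,m),4),np.round(1000*rel(onz("wrist",*f(*q),z,m)),1))
show("disc",[(410,321),(412,612),(253,458),(569,458)],o[2]+.0128)
show("sp",[(404,178),(608,356)],.054)
show("ang",[(400,117),(651,344)],.048)
for ang in (22.6,112.6,-67.4,202.6):
    print(ang, R.from_euler('z',ang,degrees=True).apply([28,28,0])[:2], R.from_euler('z',ang,degrees=True).apply([36,36,0])[:2])
E
```

```text
disc (410, 321) [ 0.5225 -0.0084  0.1083] [ -1.1 -26.3 -12.8]
disc (412, 612) [ 0.5665 -0.0306  0.1083] [ -0.8  22.9 -12.8]
disc (253, 458) [ 0.5309 -0.0401  0.1083] [-25.5  -4.4 -12.8]
disc (569, 458) [0.5533 0.0035 0.1083] [ 23.5  -4.4 -12.8]
sp (404, 178) [ 0.5088 -0.0027  0.054 ] [ -2.4 -41.1  41.5]
sp (608, 356) [0.5603 0.018  0.054 ] [39.5 -4.7 41.5]
ang (400, 117) [0.4981 0.0019 0.048 ] [ -3.2 -52.7  47.5]
ang (651, 344) [0.5644 0.0276 0.048 ] [50.  -5.5 47.5]
22.6 [15.08961704 36.61015511] [19.4009362  47.07019943]
112.6 [-36.61015511  15.08961704] [-47.07019943  19.4009362 ]
-67.4 [ 36.61015511 -15.08961704] [ 47.07019943 -19.4009362 ]
202.6 [-15.08961704 -36.61015511] [-19.4009362  -47.07019943]
```

Request:
carry_out:
  increments: "0 0 0 0.001 0 0.006 0.04; 0 0 0 0.001 0 0.012 0.04; 0 0 0 0.001 0 0.017 0.04; 0 0 0 0.001 0 0.02 0.04; 0 0 0 0.001 0 0.02 0.04"

```text
time: 18.38
ee_pos: [0.5467, -0.0184, 0.0752]
eef_rot: [0.853, 0.521, -0.0, -0.001]
ft_force: [0.5, -0.2, -0.2]
width: 0.0496
```

```bash
python3 - <<'E'
from mm import *
m=r.camera_model("wrist");print(tool()[0],R.from_matrix(tool()[1]).as_euler('xyz',degrees=True),r.read_state()["ft_force"])
p,d=r.camera("wrist");cv2.imwrite("pics/w20.png",p); np.save("pics/E20.npy",m["extrinsics"])
crop(p,150,110,250,200,3.2,"pics/w20c.png")
p,d=r.camera("side");crop(p,200,140,100,100,6,"pics/s20.png")
E
```

```text
[ 0.54671893 -0.01842777  0.07518663] [-1.79937556e+02 -2.35784760e-02  6.28413636e+01] [ 0.51284491 -0.24254756 -0.21140114]
```

View pics/w20c.png

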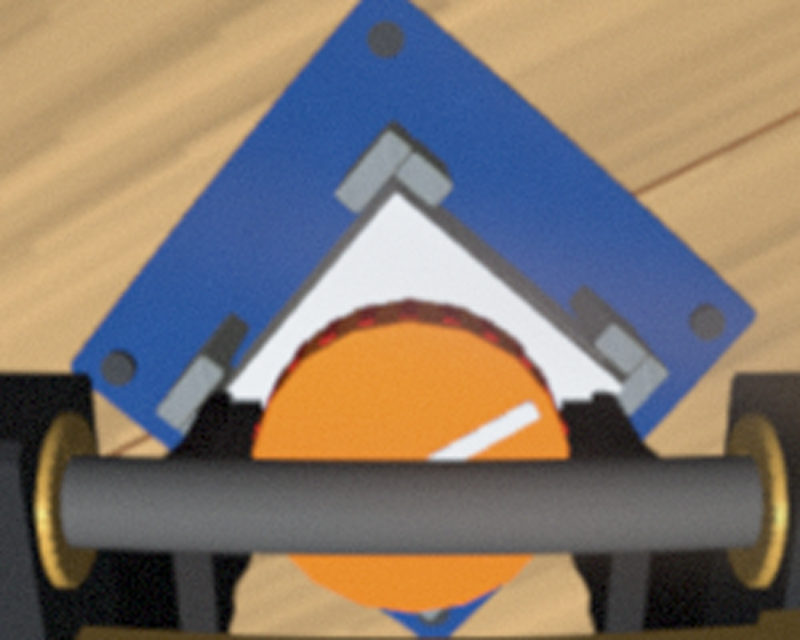

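View pics/s20.png

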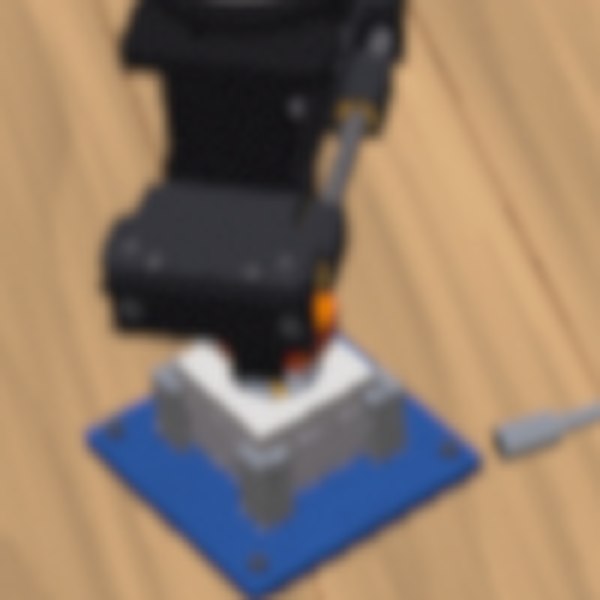

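```bash
python3 - <<'E'
from mm import *
m={"K":r.camera_model("wrist")["K"],"extrinsics":np.load("pics/E20.npy")}
f=lambda x,y:((x+.5)/3.2-.5+150,(y+.5)/3.2-.5+110)
o,Rm=tool()
def W(q,z): return onz("wrist",*f(*q),z,m)
d=(W((410,321),o[2]+.0128)+W((412,612),o[2]+.0128))/2
Rz=R.from_euler('z',22.6,degrees=True)
for q,z,off in [((397,192),.054,[-28,28]),((392,123),.048,[-36,36]),((667,369),.048,[36,36]),((157,410),.048,[-36,-36+4])]:
    n=W(q,z)-Rz.apply([off[0]*1e-3,off[1]*1e-3,0]); print(q,np.round(n,4), "move tool mm",np.round(Rm.T@(n-d)*1000,1)[:2])
print(d)
E
```

```text
(397, 192) [ 0.5452 -0.0178  0.054 ] move tool mm [0.8 0.3]
(392, 123) [ 0.5447 -0.0176  0.048 ] move tool mm [ 0.7 -0.2]
(667, 369) [ 0.5439 -0.0194  0.048 ] move tool mm [-1.2 -0.2]
(157, 410) [ 0.5464 -0.0212  0.048 ] move tool mm [-1.7  2.9]
[ 0.54459587 -0.01839564  0.08838795]
```

Request:
carry_out:
  increments: "0 0 0 0 0 0.004 0.04; 0 0 0 0 0 0.008 0.04; 0 0 0 0 0 0.011 0.04; 0 0 0 0 0 0.0125 0.04; 0 0 0 0 0 0.0135 0.04"

```text
time: 19.1
ee_pos: [0.547, -0.0184, 0.062]
eef_rot: [0.853, 0.521, 0.0, -0.0]
ft_force: [0.1, -0.5, -1.3]
width: 0.0495
```

```bash
python3 -c "
from mm import *
print(tool()[0],r.read_state()['ft_force'],r.read_state()['torque'])"
```

```text
[ 0.54698183 -0.01843033  0.06201021] [ 0.10894941 -0.51833956 -1.30188691] [ 0.0178721  -0.0121831   0.00035195]
```

Request:
carry_out:
  increments: "0 0 0 0 0 0.0004 0.04; 0 0 0 0 0 0.0008 0.04; 0 0 0 0 0 0.0012 0.04; 0 0 0 0 0 0.0015 0.04; 0 0 0 0 0 0.0015 0.04"

```text
time: 19.73
ee_pos: [0.547, -0.0185, 0.0605]
eef_rot: [0.853, 0.521, 0.0, -0.0]
ft_force: [-0.1, 0.6, -1.1]
width: 0.0497
```

Request:
carry_out:
  increments: "0 0 0 0 0 0.0006 0.04; 0 0 0 0 0 0.0012 0.04; 0 0 0 0 0 0.0018 0.04; 0 0 0 0 0 0.0024 0.04; 0 0 0 0 0 0.0027 0.04"

```text
time: 20.35
ee_pos: [0.5469, -0.0185, 0.0577]
eef_rot: [0.853, 0.521, 0.0, -0.0]
ft_force: [-0.3, 0.7, -1.4]
width: 0.0494
```

Request:
carry_out:
  increments: "0 0 0 0 0 0.0003 0.04; 0 0 0 0 0 0.0006 0.04; 0 0 0 0 0 0.0009 0.04; 0 0 0 0 0 0.001 0.04; 0 0 0 0 0 0.001 0.04"

```text
time: 20.98
ee_pos: [0.547, -0.0184, 0.0572]
eef_rot: [0.853, 0.521, 0.0, -0.0]
ft_force: [-3.1, -0.5, 6.0]
width: 0.0489
```

The disc touches down at 0.0572, exactly the seated height. I'll let go slowly and back off.

Request:
carry_out:
  increments: "0 0 0 0 0 -0.0003 0.06; 0 0 0 0 0 -0.0003 0.075; 0 0 0 0 0 -0.0003 0.087; 0 0 0 0 0 -0.0003 0.087; 0 0 0 0 0 -0.01 0.087"

```text
time: 21.6
ee_pos: [0.5464, -0.0185, 0.0669]
eef_rot: [0.853, 0.521, -0.0, -0.001]
ft_force: [-0.1, 0.0, 0.1]
width: 0.0858
```

Request:
carry_out:
  increments: "0 0 0 0 0 -0.04 0.087; 0 0 0 0 0 -0.08 0.087; 0 0 10 0 0 -0.11 0.087; 0 0 20 0 0.0 -0.11 0.087; 0 0 30 0 0.02 -0.11 0.087"

```text
time: 22.22
ee_pos: [0.5645, -0.0271, 0.1785]
eef_rot: [0.96, 0.281, 0.0, -0.0]
ft_force: [0.1, -0.2, 0.4]
width: 0.0871
```

Request:
carry_out:
  increments: "0 0 0 0 0.01 0 0.087; 0 0 0 0 0.02 0 0.087; 0 0 0 0 0.02 0 0.087; 0 0 0 0 0.02 0 0.087; 0 0 0 0 0.02 0 0.087"

```text
time: 22.85
ee_pos: [0.5751, -0.0435, 0.1785]
eef_rot: [0.96, 0.281, 0.0, -0.001]
ft_force: [-0.0, 0.5, 0.8]
width: 0.087
```

```bash
python3 - <<'E'
from mm import *
m=r.camera_model("wrist");print(tool()[0],R.from_matrix(tool()[1]).as_euler('xyz',degrees=True),r.read_state()["ft_force"],r.read_state()["width"])
p,d=r.camera("wrist");cv2.imwrite("pics/w21.png",p); np.save("pics/E21.npy",m["extrinsics"])
p,d=r.camera("side");cv2.imwrite("pics/side21.png",p);crop(p,200,160,100,100,6,"pics/s21.png")
p,d=r.camera("scene");cv2.imwrite("pics/scene21.png",p);crop(p,270,190,90,80,7,"pics/sc21.png")
E
```

```text
[ 0.57506889 -0.0435141   0.17845698] [-1.79947986e+02 -3.33046071e-02  3.26412246e+01] [-0.01585639  0.5243664   0.77441211] 0.0869947191936716
```

View pics/w21.png

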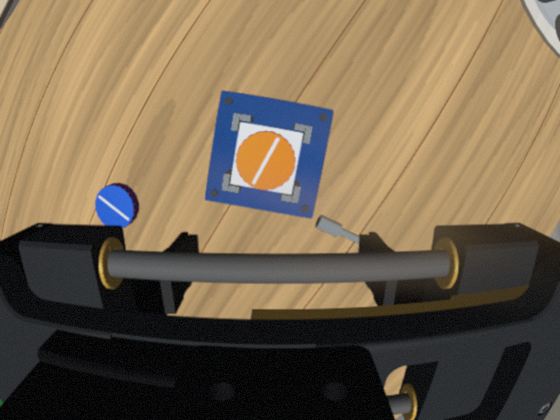

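View pics/s21.png

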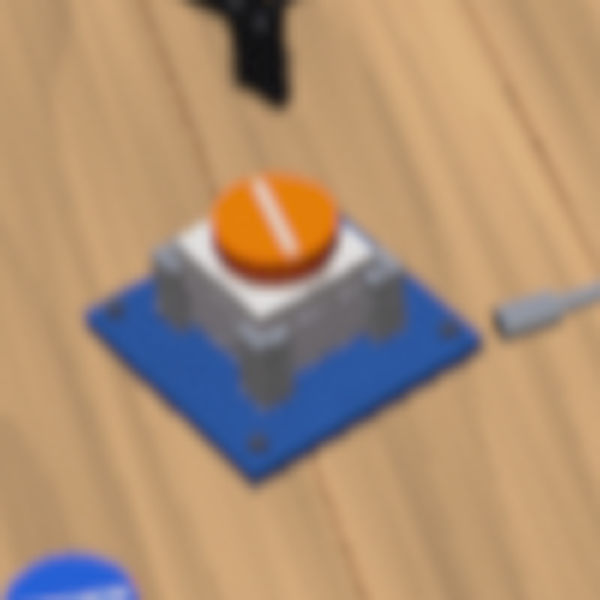

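View pics/sc21.png

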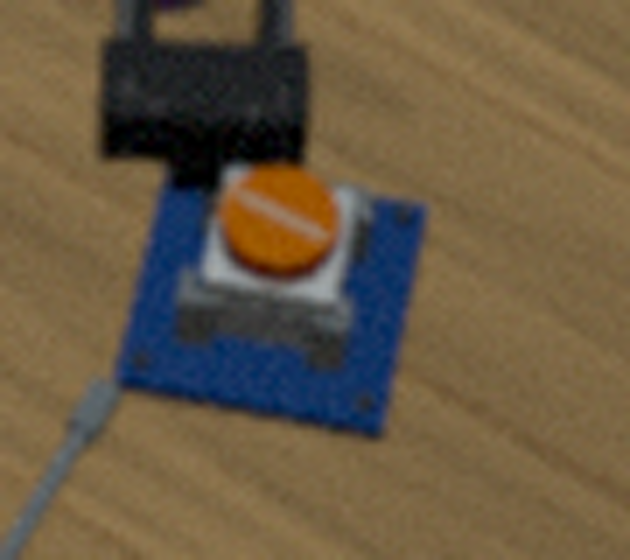

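```bash
python3 - <<'E'
from mm import *
print(tri(ray("side",(277.5)/6-.5+200,(221.5)/6-.5+160),ray("scene",280/7-.5+270,214/7-.5+190)))
m={"K":r.camera_model("wrist")["K"],"extrinsics":np.load("pics/E21.npy")}
img=cv2.imread("pics/w21.png"); hsv=cv2.cvtColor(img,cv2.COLOR_BGR2HSV)
mk=cv2.inRange(hsv,(8,150,100),(20,255,255)); mk=cv2.morphologyEx(mk,cv2.MORPH_CLOSE,np.ones((9,9)))
cs,_=cv2.findContours(mk[:220],cv2.RETR_EXTERNAL,cv2.CHAIN_APPROX_NONE); c=max(cs,key=cv2.contourArea); e=cv2.fitEllipse(c); print(e,onz("wrist",*e[0],.070,m))
s=[cv2.imread(f"pics/side{k}.png") for k in ("0","21")]
for n,(u,v,w,h) in {"jar":(335,245,65,75),"driver":(280,180,85,40),"pliers":(225,350,95,70)}.items():
    print(n,np.abs(s[0][v:v+h,u:u+w].astype(int)-s[1][v:v+h,u:u+w]).mean())
E
```

```text
(array([ 0.54677207, -0.01977132,  0.07107544]), [np.float64(0.0020042930922972786), np.float64(0.002004293092297189)])
((265.192138671875, 159.98146057128906), (56.18856430053711, 56.284088134765625), 67.8819808959961) [ 0.54532323 -0.01820278  0.07      ]
jar 1.4523760683760685
driver 1.6431372549019607
pliers 1.5758395989974938
```

```bash
python3 -c "
from bench import r
print(r.close_job())"
```

```text
the job is handed in; nothing more can be done
None
```

The switch is built in the nest and handed in at about 23 s; the job gives no verdict back, so what follows is from my own checks.

- **Housing:** it went into the nest key up. The camera put its centre 0.4 mm from the pocket's, square to within about 0.5 degrees.
- **Spacer:** it lies flat on the housing, about 0.6 mm off centre and square.
- **Disc:** I read the key's direction (about 93 degrees) through the spacer's window and turned the larger orange disc to match. Its slot dropped over the key on the first descent, so no searching turn was needed.
- **Seating:** touchdown came with about 6 N at a tool height of 57.2 mm, the seated height, against 62.2 mm if it were still standing on the key. Two views put the disc's top at 71 mm, where 70 mm is seated and 75 mm is not. The two-view heights read about 1 mm high on the other parts too.
- **Jar, nut driver and pliers:** their patches in the side view show no visible change from before to after.
- **At hand-in:** the gripper was open and well clear.

**Disagreement:** near and far wrist-camera views differed by 2–3 mm along the tool's y axis. I set the final alignments of the housing and spacer from direct part-to-nest comparison in the near view. The disc's centre after release came out within about 0.5 mm of the pocket centre in the wrist view, and about 2 mm by the scene and side cameras.

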